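# Fetch the blue screw carton from the back of the roller lane

## Robot

A 6-joint arm with a two-finger parallel gripper is mounted at the origin on the work surface. World frame = base frame: x ahead of the robot, y to its left, z up, the work surface at z = 0. Lengths are in mm, angles in rad, forces in N, time in s.
With the tool pointing down it reaches from about 300 to 1000 mm from the base axis. Payload 5.1 kg.
Tool frame: the origin (TCP) lies midway between the tips of the shut fingers; the grasp point (between the pads) lies 19 mm behind it; z points along the fingers, x is the direction in which the jaws open and shut, and the axes are right-handed (so a half turn about z gives the same grasp; the last joint's range is limited). The gripper opens to 95 mm and grips with 3 to 60 N. Pads are 20 mm wide; open, the fingers measure 119 mm over their backs; the gripper's body (75 mm by 180 mm) begins 59 mm behind the grasp point.
Start: joints at [-1.337, 0.124, 1.65, -0, 1.367, -0.083], TCP at [202.46, -617.652, 214.656] pointing down, gripper open.
Joint ranges: [-2.61, 2.61], [-1.02, 2.33], [0.03, 2.71], [-1.35, 4.49], [0.32, 2.68], [-2.91, 2.91]. Speed limits (rad/s): [2.57, 2.57, 3.14, 3.14, 3.14, 3.14].

## Interface

Orientations are given as a unit quaternion [w, x, y, z].
In Python, from cell import ctrl gives the robot as it stands. The module is installed in compiled form; this text tells all that it offers.
- The arm moves only by the tool servo_tool, never from a script. Its argument "steps" is a list of rows, each a list of 3 entries, a list of its own where there are three numbers: the shift along the tool's x, y, z scaled (see below), then the turn, a rotation vector about the tool's x, y, z scaled (see below), then the opening, from 0 (shut) to 1 (fully open). A call has 1 to 10 rows; each row is the pose to reach, as a shift and turn from the pose commanded when the call began, along the tool's axes at that moment, turning the shorter way round; what a row does not reach only later rows make up. The controller multiplies each number of a shift by 1 m and each number of a turn by pi rad. A row lasts 1/8 s, in which the tool goes at most 62.5 mm and 10.7 degrees, less where a joint would pass 70% of its speed; a pose out of reach is approached as far as the arm can. A call with a number of a shift or a turn outside -1 to 1 is refused whole. A call with a gripper value outside its range is refused whole. The fingers move at their own pace and stop on an object; "grip_force" is the grip in N (left out, the last holds). Time passes only in rows, so rows that repeat a pose let the fingers close. It gives the time, the measured TCP pose, the force and the opening at its end, in the units of the state.
- ctrl.observe(): the state, without advancing time (a new reading comes with each control period).
- ctrl.get_image(name): name is "side" or "top" or "wrist"; returns a dict with "frame" (420x560x3 uint8, red, green, blue), "z_map" (420x560 float32, mm along the optical axis (not along the pixel's ray), 0 where there is no reading), "vertical_fov" (degrees; the focal length in pixels is half the picture's height over the tangent of half this angle, whatever the lens; pixels are square), "cx", "cy" (the principal point, pixels), "dist" ([k1, k2, p1, p2, k3] as OpenCV has them; the pictures are not rectified), "pose" (4x4, takes a point from camera to world coordinates). Camera axes: x right, y up, looking along -z (the intrinsics and any distortion apply to the point x, -y, -z); pixel columns grow to the right and rows downward; lengths in mm; the calibration is good to about 2 mm. A picture is of the moment at which its call begins.
- ctrl.hand_in(): hands the job in, once; it reports no verdict.
The state is a dict: "clock": time; "qpos": joint angles; "joint_velocities": joint speeds; "joint_torque": joint torques, N m; "eef_pos": TCP position; "tool_rot": TCP orientation; "force": force on the tool from outside, world axes, zero at the start; "torque": the same for the moment, N m; "gripper_width": opening from 0.0 (shut) to 1.0 (fully open).
Only numpy, scipy, OpenCV 4.12 (cv2) and the standard library are available. Lean on these libraries where they do the work, as an engineer would, in place of code of your own. Each camera call takes 0.05 s, during which the arm holds its last target.

## Task

I need the blue carton of screws from the back of the roller lane: clear the three cartons in front of it onto the side board, all three, then roll the blue one along the rollers up to the end stop, lift it off there and set it flat in the empty bay of the kit tray. Then put the other three back on the rollers, square to the lane, each on the spot where it stood at the start, so that their order is unchanged. Keep the cartons upright, set them down rather than dropping them, and leave the tankard, glue bottle and mallet alone.

Things in the scene. Friction and masses are not known exactly. Their poses are not given: they have to be found in the camera images.
- red_carton: Closed brown carton, red label on top and on all sides: 70 mm long (its x), 50 wide (y), 60 high, 0.2-0.45 kg. Origin: centre of underside. At the start one of the three (any order) on the rollers between end stop and blue carton, length along the lane, about 12 mm clear of its neighbours.
- green_carton: Closed brown carton, green label on top and on all sides: 70 mm long (its x), 50 wide (y), 60 high, 0.2-0.45 kg. Origin: centre of underside. At the start one of the three (any order) on the rollers between end stop and blue carton, length along the lane, about 12 mm clear of its neighbours.
- yellow_carton: Closed brown carton, yellow label on top and on all sides: 70 mm long (its x), 50 wide (y), 60 high, 0.2-0.45 kg. Origin: centre of underside. At the start one of the three (any order) on the rollers between end stop and blue carton, length along the lane, about 12 mm clear of its neighbours.
- blue_carton: Closed brown carton, blue label on top and on all sides: 70 mm long (its x), 50 wide (y), 60 high, 0.2-0.45 kg. Origin: centre of underside. Starts rearmost on the rollers, near rack x = 117, length along the lane; its rear 25-35 mm is under the shelf board, which stops it being lifted there; its open front part can be gripped across the width, just clear of the shelf, and pulled.
- rack: Fixed level roller lane. Origin: bench level, lane's centre line; x runs from the stop to the rear. Free rollers across x -150..228, tops z 50; they turn at a light push, without creep. Side rails y +-42, tops z 56. Yellow end stop: face x -170, top z 74 (carton touching it: centre x -135). Shelf x 122..340, y +-66, z 120..132, posts x 185, 315; stock on it up to z 195 at x > 215, y > 4. All mm.
- side_board: Side area: fixed, bare, pale planed board lying on the bench, 250 mm long (its x), 100 mm wide (its y), 18 mm thick. Origin: centre of its underside; top at z = 18 mm. It holds three cartons in a row, lengths along the board, at x = -78, 0 and 78 mm.
- kit_tray: Fixed tray, dark wooden walls, two bays; one holds pegs and a brass hinge, the empty one is for the blue carton. Origin: bench level under the centre of the empty bay, which is 92 mm (x) by 72 mm (y) inside, floor at z = 6, walls 8 thick with tops at z = 20 mm. Filled bay: x = 54 to 130 mm, no higher. The carton goes in with its length along x, either way round.
- tankard: Bystander: small coopered wooden tankard with two dark hoops, standing open on the bench, 100 mm across at the foot, 84 mm at the rim, 110 mm high. Origin: centre of its underside. Leave it alone.
- glue_bottle: Bystander: white glue bottle with orange cap and yellow label, 56 mm in diameter, 150 mm high. Origin: centre of its underside. Leave it alone.
- mallet: Bystander: wooden mallet lying on the bench beyond the lane, about 265 mm long along its x (head at +x, 120 mm wide, 60 mm high). Origin: underside, about the middle of its length. Leave it alone.

How it is judged:
By the outcome, as a careful person would: the job done as asked, in the order asked, and still so for the second after the job is handed in, with the robot touching nothing.
It also fails if it takes over 136 s, if anything falls off the work surface, if the arm or the gripper's body presses on something with over 40 N, if the wrist force passes 120 N, or if a joint passes its speed limit or range.

## Working session

There is one attempt and no reset: what is moved stays moved. The work goes in short steps, Python scripts to look and compute and a tool call to move; the robot and the scene stay as the last step left them, time stands still between calls to the robot, and variables do not carry over. Pictures are saved under pics/ and viewed, and the job is handed in when it is done.

Besides the shell and the picture viewer there is one more tool, called after ">>>" by a JSON object that holds its "fn" and its "kwargs", one argument or row to a line. servo_tool: Moves the arm, as the interface text tells. Its arguments: {"type":"object","properties":{"steps":{"type":"array","items":{"type":"array"}},"grip_force":{"type":"number"}},"required":["steps"]}

```bash
mkdir -p pics; ls; cat > h.py <<'E'
import numpy as np, cv2
from cell import ctrl
def snap(n,save=None):
    im=ctrl.get_image(n)
    if save: cv2.imwrite('pics/'+save,im['frame'][:,:,::-1])
    return im
def K(im):
    h=im['frame'].shape[0]; f=h/2/np.tan(np.radians(im['vertical_fov'])/2)
    return np.array([[f,0,im['cx']],[0,f,im['cy']],[0,0,1.]])
def ray(im,uv):
    p=cv2.undistortPoints(np.array(uv,float).reshape(-1,1,2),K(im),np.array(im['dist'],float)).reshape(-1,2)
    d=np.c_[p[:,0],-p[:,1],-np.ones(len(p))]
    T=np.array(im['pose']); return T[:3,3],d@T[:3,:3].T
def onplane(im,uv,z):
    o,d=ray(im,uv); s=(z-o[2])/d[:,2]; return o+d*s[:,None]
def depthpts(im):
    z=im['z_map']; v,u=np.nonzero(z>0); o,d=ray(im,np.c_[u,v]); return u,v,o+d*z[v,u][:,None]
E
python3 - <<'E'
from h import *
print(ctrl.observe())
for n in('side','top','wrist'):
    im=snap(n,n+'0.png'); print(n,im['vertical_fov'],im['cx'],im['cy'],im['dist'],np.round(im['pose'],3).tolist())
E
```

```text
pics
{'clock': 0.0, 'qpos': array([-1.33659192e+00,  1.24514837e-01,  1.65164734e+00, -7.96514090e-06,
        1.36749212e+00, -8.25934536e-02]), 'joint_velocities': array([-7.68016808e-04, -2.16780671e-03,  2.30131064e-03,  1.61128809e-03,
        5.77017372e-05, -7.26859471e-04]), 'joint_torque': array([-1.73097476e-03, -4.17604744e+01, -3.59929597e+01,  7.73815205e-02,
        4.91674338e-02, -1.79489316e-04]), 'eef_pos': array([ 202.31870566, -617.04676277,  213.39651014]), 'tool_rot': array([-6.68647814e-04,  8.09791797e-01, -5.86716441e-01, -7.84550628e-04]), 'force': array([-0.2211334 ,  0.3116625 ,  0.00725382]), 'torque': array([-0.05565212, -0.00902927,  0.04945515]), 'gripper_width': 1.002153329970636}
side 56.93699532100683 281.1399395712671 211.0440192849414 [-0.02467839  0.          0.          0.          0.        ] [[-0.695, 0.489, -0.526, 124.207], [-0.719, -0.466, 0.517, 535.744], [0.008, 0.738, 0.675, 730.6], [0.0, 0.0, 0.0, 1.0]]
top 47.442381133081454 279.5214566349269 204.69314308631758 [-0.11523541  0.          0.          0.          0.        ] [[0.14, 0.968, -0.207, 373.13], [-0.99, 0.137, -0.029, 17.431], [-0.0, 0.209, 0.978, 1225.124], [0.0, 0.0, 0.0, 1.0]]
wrist 66.53617632179602 281.53853551414716 213.436863918392 [-0.04231387  0.          0.          0.          0.        ] [[0.311, 0.918, 0.246, 271.413], [-0.95, 0.301, 0.079, -595.009], [-0.002, -0.258, 0.966, 383.064], [0.0, 0.0, 0.0, 1.0]]
```

View pics/top0.png

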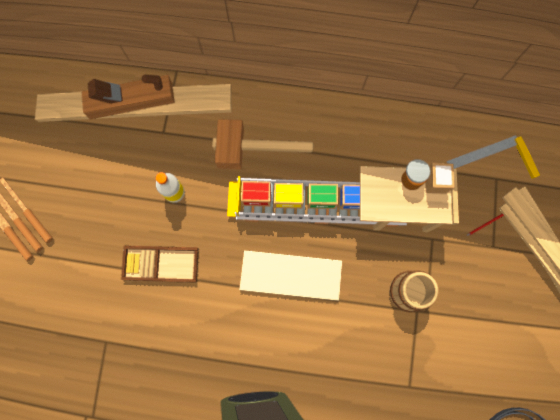

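View pics/side0.png

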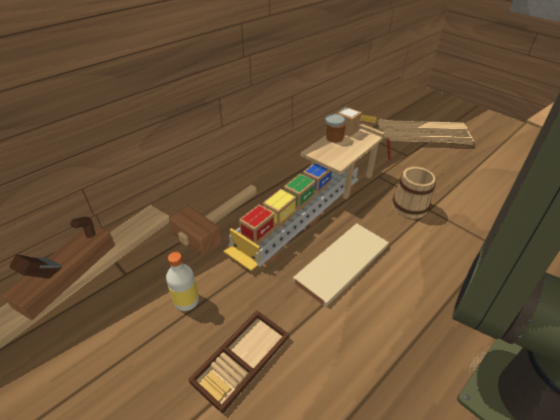

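View pics/wrist0.png

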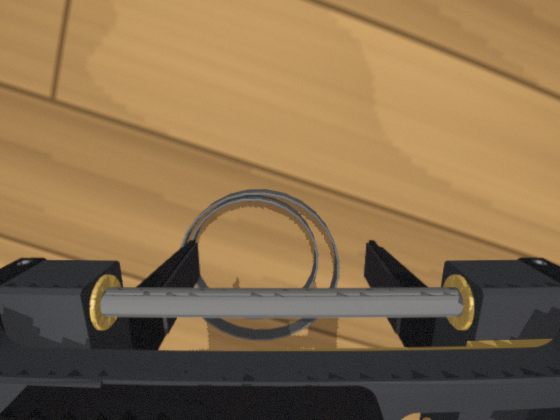

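```bash
cat >> h.py <<'E'
R={'red':[((0,140,60),(8,255,255)),((172,140,60),(180,255,255))],'yellow':[((24,150,60),(34,255,255))],'green':[((45,120,40),(85,255,255))],'blue':[((105,140,40),(130,255,255))]}
def mask(im,c):
    hsv=cv2.cvtColor(im['frame'],cv2.COLOR_RGB2HSV); m=0
    for a,b in R[c]: m=m|cv2.inRange(hsv,a,b)
    return m
def hgt(im):
    u,v,P=depthpts(im); X=np.full(im['z_map'].shape+(3,),np.nan); X[v,u]=P; return X
def label(im,c,ztop,tol=6):
    X=hgt(im); m=((mask(im,c)>0)&(abs(X[...,2]-ztop)<tol)).astype(np.uint8)
    n,l,s,ce=cv2.connectedComponentsWithStats(m)
    if n<2: return None
    k=1+np.argmax(s[1:,4]); ys,xs=np.nonzero(l==k)
    ct=max(cv2.findContours((l==k).astype(np.uint8),0,2)[0],key=len).reshape(-1,2)
    P=onplane(im,ct,ztop); r=cv2.minAreaRect(P[:,:2].astype(np.float32))
    Q=onplane(im,np.c_[xs,ys],ztop)
    return dict(px=ce[k].round(),n=int(s[k,4]),zmed=np.median(X[ys,xs,2]).round(1),cen=Q[:,:2].mean(0).round(1),rect=[np.round(r[0],1),np.round(r[1],1),round(r[2],1)])
E
python3 - <<'E'
from h import *
for n in('top','side'):
    im=snap(n)
    for c in R: print(n,c,label(im,c,110))
im=snap('top');X=hgt(im)
for n,p in dict(board=[(241,272),(291,276),(338,280)],tray=[(177,265),(160,250),(128,265)],stop=[(234,200)],shelf=[(380,200),(365,190)],bottle=[(160,178)],tank=[(400,290)],bench=[(300,330)]).items():
    for q in p: print(n,q,X[q[1],q[0]].round(1))
# board
hsv=cv2.cvtColor(im['frame'],cv2.COLOR_RGB2HSV)
z=X[...,2]
def rect(m,pl,roi):
    k=np.zeros_like(m);k[roi[1]:roi[3],roi[0]:roi[2]]=1;m=m&k
    n,l,s,ce=cv2.connectedComponentsWithStats(m.astype(np.uint8));k=1+np.argmax(s[1:,4])
    ct=max(cv2.findContours((l==k).astype(np.uint8),0,2)[0],key=len).reshape(-1,2)
    P=onplane(im,ct,pl)[:,:2].astype(np.float32);r=cv2.minAreaRect(P);print(s[k],np.round(r[0],1),np.round(r[1],1),r[2],cv2.boxPoints(r).round(1).tolist())
rect(((z>12)&(z<26)).astype(np.uint8),18,(225,235,360,310))
rect(((hsv[...,2]<95)).astype(np.uint8),20,(110,235,210,295))
rect(((hsv[...,0]>20)&(hsv[...,0]<34)&(hsv[...,1]>150)&(z>60)&(z<85)).astype(np.uint8),74,(220,170,245,230))
rect(((z>110)&(z<140)).astype(np.uint8),132,(350,150,480,240))
E
```

```text
top red {'px': array([255., 191.]), 'n': 418, 'zmed': np.float64(110.8), 'cen': array([635.1, 113.1]), 'rect': [array([634.9, 113.5]), array([41.1, 61.1]), 5.4]}
top yellow {'px': array([288., 193.]), 'n': 472, 'zmed': np.float64(110.9), 'cen': array([641.3,  33.8]), 'rect': [array([640.8,  34.8]), array([44.6, 62.4]), 7.5]}
top green {'px': array([323., 193.]), 'n': 391, 'zmed': np.float64(110.9), 'cen': array([651. , -48.6]), 'rect': [array([651.1, -48.7]), array([37. , 58.5]), 8.0]}
top blue {'px': array([352., 199.]), 'n': 112, 'zmed': np.float64(110.6), 'cen': array([ 648.4, -119.1]), 'rect': [array([ 648.6, -119.2]), array([17.2, 34.2]), 8.0]}
side red {'px': array([256., 216.]), 'n': 332, 'zmed': np.float64(110.1), 'cen': array([636.3, 114. ]), 'rect': [array([636.7, 113.5]), array([43.1, 61.6]), 6.1]}
side yellow {'px': array([279., 199.]), 'n': 249, 'zmed': np.float64(110.0), 'cen': array([642.6,  34.4]), 'rect': [array([642.9,  33.6]), array([39.6, 59.7]), 7.5]}
side green {'px': array([300., 183.]), 'n': 148, 'zmed': np.float64(109.8), 'cen': array([652.8, -48.7]), 'rect':
[... 847 characters left out ...]
5156, -123.0999984741211], [500.29998779296875, 128.10000610351562]]
[125 249   2  14  14] [441.9 424.8] [33.3  2.2] 3.1424925327301025 [[425.20001220703125, 425.0], [425.29998779296875, 422.79998779296875], [458.5, 424.6000061035156], [458.3999938964844, 426.79998779296875]]
[236 176   5  37 105] [629.5 158.5] [91.8  7.5] 5.209768295288086 [[583.5, 158.0], [584.2000122070312, 150.60000610351562], [675.5999755859375, 158.89999389648438], [674.9000244140625, 166.39999389648438]]
[ 350  166  108   59 4206] [ 669.7 -237.1] [135.6 255.3] 5.724481582641602 [[589.5, -116.80000305175781], [615.0, -370.8999938964844], [749.7999877929688, -357.3999938964844], [724.4000244140625, -103.30000305175781]]
```

```bash
python3 - <<'E'
from h import *
im=snap('top');X=hgt(im);f=im['frame'][150:310,110:350,::-1]
cv2.imwrite('pics/topcrop.png',cv2.resize(f,None,fx=3.3,fy=3.3,interpolation=cv2.INTER_NEAREST))
E
```

```text
(no output)
```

View pics/topcrop.png

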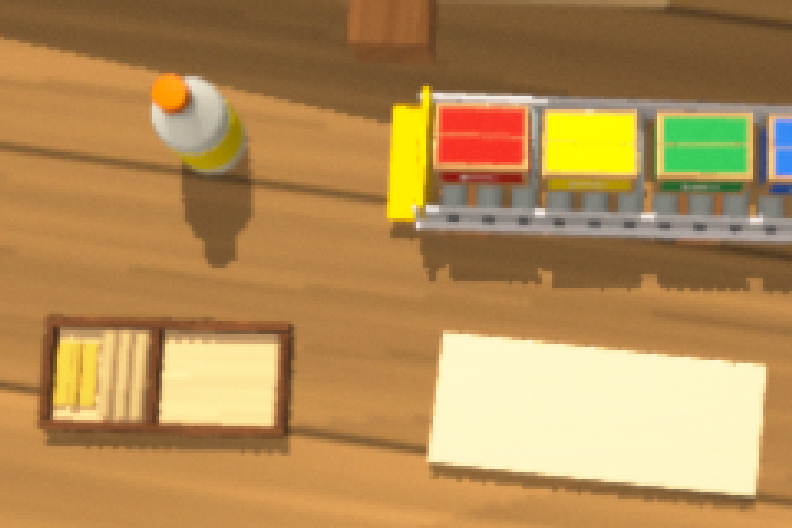

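```bash
cat >> h.py <<'E'
from scipy.spatial.transform import Rotation as Ro
U=np.array([np.cos(np.radians(-84.25)),np.sin(np.radians(-84.25))]); V=np.array([-U[1],U[0]])
def st():
    s=ctrl.observe();q=s['tool_rot'];return s,np.array(s['eef_pos']),Ro.from_quat([q[1],q[2],q[3],q[0]])
def plan(x,y,z,yaw):
    s,p,r=st()
    xt=np.array([np.cos(np.radians(yaw)),np.sin(np.radians(yaw)),0]);zt=np.array([0,0,-1.]);yt=np.cross(zt,xt)
    rt=Ro.from_matrix(np.c_[xt,yt,zt]); 
    print('t',round(s['clock'],2),'pos',p.round(1),'F',np.round(s['force'],1),'w',round(s['gripper_width'],3),'yaw',np.degrees(np.arctan2(*r.as_matrix()[[1,0],0])).round(2),'tilt',np.degrees(np.arccos(-r.as_matrix()[2,2])).round(2))
    print('shift',(r.inv().apply(np.array([x,y,z])-p)/1000).round(4).tolist(),'turn',((r.inv()*rt).as_rotvec()/np.pi).round(4).tolist())
E
python3 - <<'E'
from h import *
for n,roi in(('top',(115,240,205,290)),('side',(180,305,300,415))):
    im=snap(n);hsv=cv2.cvtColor(im['frame'],cv2.COLOR_RGB2HSV)
    a=np.zeros(hsv.shape[:2],np.uint8);a[roi[1]:roi[3],roi[0]:roi[2]]=1
    pale=((hsv[...,2]>150)&(hsv[...,1]<130)).astype(np.uint8)*a
    dark=((hsv[...,2]<115)&(hsv[...,0]<16)).astype(np.uint8)*a
    for nm,m,z in(('floor',pale,6),('walls',dark,20)):
        k,l,s,ce=cv2.connectedComponentsWithStats(m)
        j=1+np.argmax(s[1:,4]);ct=max(cv2.findContours((l==j).astype(np.uint8),0,2)[0],key=len).reshape(-1,2)
        r=cv2.minAreaRect(onplane(im,ct,z)[:,:2].astype(np.float32));print(n,nm,s[j],np.round(r[0],1),np.round(r[1],1),round(r[2],1),cv2.boxPoints(r).round(0).tolist())
    X=hgt(im)
    u=[(np.nan)]
    m=(X[...,2]>12)&(X[...,2]<24)
    if n=='side':
        b=np.zeros_like(m);b[220:305,290:395]=1
        k,l,s,ce=cv2.connectedComponentsWithStats((m&b).astype(np.uint8));j=1+np.argmax(s[1:,4]);ct=max(cv2.findContours((l==j).astype(np.uint8),0,2)[0],key=len).reshape(-1,2)
        r=cv2.minAreaRect(onplane(im,ct,18)[:,:2].astype(np.float32));print('board',np.round(r[0],1),np.round(r[1],1),round(r[2],1))
plan(645,10,240,5.75)
E
```

```text
top floor [158 250  36  29 960] [440.  295.6] [70.4 90.2] 6.4 [[400.0, 336.0], [410.0, 247.0], [480.0, 255.0], [470.0, 344.0]]
top walls [188 249  11  34  70] [445.6 239.9] [83.2 25.4] 22.3 [[402.0, 236.0], [412.0, 212.0], [489.0, 244.0], [479.0, 267.0]]
side floor [ 231  320   51   48 1225] [440.1 292. ] [62.2 88.5] 6.7 [[404.0, 332.0], [414.0, 245.0], [476.0, 252.0], [466.0, 340.0]]
side walls [ 188  311  103  104 1948] [427.6 335.5] [103.6 199.4] 7.6 [[363.0, 428.0], [389.0, 230.0], [492.0, 244.0], [466.0, 441.0]]
board [453.    1.5] [101.7 254.6] 1.8
t 0.45 pos [ 202.4 -617.6  214.5] F [-0.   0.6 -0.1] w 1.0 yaw -71.85 tilt 0.01
shift [-0.4585, -0.616, -0.0254] turn [-0.0001, 0.0001, -0.4311]
```

>>> {"fn": "servo_tool", "kwargs": {
  "steps": [
    [[-0.4585,-0.616,-0.025],[0,0,-0.431],1],
    [[-0.4585,-0.616,-0.025],[0,0,-0.431],1],
    [[-0.4585,-0.616,-0.025],[0,0,-0.431],1],
    [[-0.4585,-0.616,-0.025],[0,0,-0.431],1],
    [[-0.4585,-0.616,-0.025],[0,0,-0.431],1],
    [[-0.4585,-0.616,-0.025],[0,0,-0.431],1],
    [[-0.4585,-0.616,-0.025],[0,0,-0.431],1],
    [[-0.4585,-0.616,-0.025],[0,0,-0.431],1],
    [[-0.4585,-0.616,-0.025],[0,0,-0.431],1],
    [[-0.4585,-0.616,-0.025],[0,0,-0.431],1]
  ]
}}

```text
clock: 1.7
eef_pos: [563.5, -105.3, 235.5]
tool_rot: [0.0, 0.999, 0.05, 0.0]
force: [0.7, -0.8, -0.1]
gripper_width: 1.0
```

```bash
python3 -c "
from h import *
plan(645,10,240,5.75)"
```

```text
t 1.7 pos [ 563.5 -105.3  235.5] F [ 0.7 -0.8 -0.1] w 1.0 yaw 5.74 tilt 0.06
shift [0.0927, -0.1066, -0.0045] turn [0.0002, -0.0003, -0.0001]
```

>>> {"fn": "servo_tool", "kwargs": {
  "steps": [
    [[0.09,-0.105,-0.0045],[0,0,0],1],
    [[0.09,-0.105,-0.0045],[0,0,0],1],
    [[0.09,-0.105,-0.0045],[0,0,0],1],
    [[0.09,-0.105,-0.0045],[0,0,0],1],
    [[0.09,-0.105,-0.0045],[0,0,0],1]
  ]
}}

```text
clock: 2.33
eef_pos: [640.9, 5.0, 239.4]
tool_rot: [0.0, 0.999, 0.049, -0.0]
force: [0.3, -0.7, 0.7]
gripper_width: 1.0
```

```bash
python3 - <<'E'
from h import *
plan(645,10,240,5.75)
im=snap('wrist','w1.png')
for c in R: print(c,label(im,c,110))
plan(645,10,240,5.75)
im=snap('wrist')
for c in R: print(c,label(im,c,110))
E
```

```text
t 2.33 pos [640.9   5.  239.4] F [ 0.3 -0.7  0.7] w 1.0 yaw 5.65 tilt 0.03
shift [0.0046, -0.0045, -0.0006] turn [0.0001, 0.0001, -0.0005]
red {'px': array([300.,  85.]), 'n': 1719, 'zmed': np.float64(110.0), 'cen': array([646.2, 115. ]), 'rect': [array([646. , 114.5]), array([20.3, 62. ]), 6.8]}
yellow {'px': array([285., 175.]), 'n': 2875, 'zmed': np.float64(110.0), 'cen': array([641.3,  34.5]), 'rect': [array([641.2,  33.8]), array([41.7, 62.3]), 6.8]}
green {'px': array([298., 257.]), 'n': 1041, 'zmed': np.float64(110.1), 'cen': array([662.6, -46.7]), 'rect': [array([662.3, -47.1]), array([18.9, 60.6]), 6.9]}
blue {'px': array([278., 328.]), 'n': 363, 'zmed': np.float64(110.0), 'cen': array([ 650.2, -129.8]), 'rect': [array([ 650. , -130.2]), array([18.3, 25. ]), 5.9]}
t 2.38 pos [640.8   4.9 239.5] F [ 0.2 -0.3 -0.7] w 1.003 yaw 5.63 tilt 0.03
shift [0.0046, -0.0047, -0.0005] turn [0.0001, 0.0001, -0.0007]
red {'px': array([300.,  84.]), 'n': 1706, 'zmed': np.float64(110.1), 'cen': array([646.2, 115.3]), 'rect': [array([646. , 114.4]), array([20.3, 61.7]), 6.8]}
yellow {'px': array([285., 175.]), 'n': 2877, 'zmed': np.float64(110.1), 'cen': array([641.3,  34.6]), 'rect': [array([641.2,  33.7]), array([41.7, 62.1]), 6.8]}
green {'px': array([298., 257.]), 'n': 1036, 'zmed': np.float64(110.1), 'cen': array([662.6, -46.7]), 'rect': [array([662.5, -47.1]), array([18.7, 60.6]), 7.1]}
blue {'px': array([278., 327.]), 'n': 346, 'zmed': np.float64(110.0), 'cen': array([ 650.2, -129.5]), 'rect': [array([ 649.9, -129.8]), array([18.2, 23.7]), 5.8]}
```

View pics/w1.png

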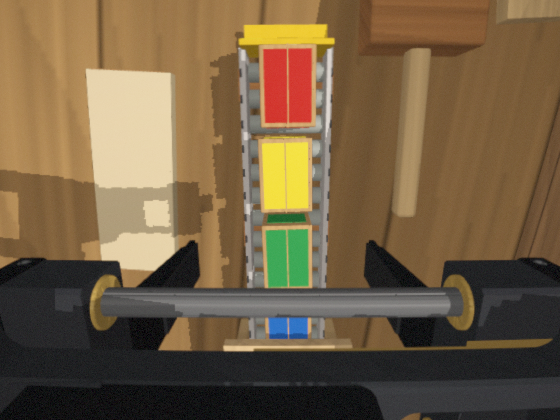

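```bash
sed -i 's/    n,l,s,ce=cv2.connectedComponentsWithStats(m)$/    m=cv2.morphologyEx(m,cv2.MORPH_CLOSE,np.ones((7,7),np.uint8)); n,l,s,ce=cv2.connectedComponentsWithStats(m)/' h.py
python3 - <<'E'
from h import *
for n in('wrist','top','side'):
    im=snap(n)
    for c in R:
        L=label(im,c,110); print(n,c,L['n'],L['cen'],L['rect'])
    if n=='wrist':
        X=hgt(im);z=X[...,2];m=((z>125)&(z<138));
        hsv=cv2.cvtColor(im['frame'],cv2.COLOR_RGB2HSV)
        m=m&(hsv[...,1]<150)
        print('shelf front edge', X[m][:,:2].max(0), np.percentile(X[m][:,1],[50,90,97,99.5]),m.sum())
        # walls/rails/stop
        m=(z>70)&(z<78)&(hsv[...,0]>20)&(hsv[...,0]<35)&(hsv[...,1]>180);Y=X[m];print('stop top',m.sum(),Y.mean(0),Y.min(0),Y.max(0))
        m=(z>53)&(z<59);Y=X[m][:,:2];l=(Y-[645,-16])@V;h=np.histogram(l,np.arange(-60,61,3));print(dict(zip(h[1],h[0])))
E
```

```text
wrist red 3538 [635.4 114. ] [array([635.4, 113.2]), array([41.9, 61.7]), 6.5]
wrist yellow 2973 [641.4  34.6] [array([641.2,  33.7]), array([41.8, 62.3]), 6.7]
wrist green 2245 [651.8 -47.8] [array([651.8, -48.5]), array([40.4, 60.7]), 7.1]
wrist blue 746 [ 661.  -128.6] [array([ 660.8, -128.8]), array([40. , 23.7]), 5.6]
shelf front edge [ 725.69922036 -127.31549041] [-135.60343524 -129.88513937 -128.71280162 -127.80548267] 896
stop top 619 [629.90104919 158.65976261  73.31198666] [585.0545576  151.17932743  70.33334594] [675.42377424 166.13130986  76.53315204]
{np.int64(-60): np.int64(0), np.int64(-57): np.int64(0), np.int64(-54): np.int64(0), np.int64(-51): np.int64(0), np.int64(-48): np.int64(0), np.int64(-45): np.int64(200), np.int64(-42): np.int64(686), np.int64(-39): np.int64(105), np.int64(-36): np.int64(4), np.int64(-33): np.int64(5), np.int64(-30): np.int64(5), np.int64(-27): np.int64(2), np.int64(-24): np.int64(0), np.int64(-21): np.int64(3), np.int64(-18): np.int64(2), np.int64(-15): np.int64(3), np.int64(-12): np.int64(3), np.int64(-9): np.int64(2), np.int64(-6): np.int64(2), np.int64(-3): np.int64(1), np.int64(0): np.int64(1), np.int64(3): np.int64(1), np.int64(6): np.int64(0), np.int64(9): np.int64(0), np.int64(12): np.int64(0), np.int64(15): np.int64(0), np.int64(18): np.int64(0), np.int64(21): np.int64(0), np.int64(24): np.int64(2), np.int64(27): np.int64(1), np.int64(30): np.int64(0), np.int64(33): np.int64(2), np.int64(36): np.int64(4), np.int64(39): np.int64(3), np.int64(42): np.int64(10), np.int64(45): np.int64(674), np.int64(48): np.int64(323), np.int64(51): np.int64(0), np.int64(54): np.int64(0), np.int64(57): np.int64(0)}
top red 235 [634.2 126.5] [array([632.8, 124.9]), array([39.6, 36.3]), 8.0]Traceback (most recent call last):
  File "<stdin>", line 5, in <module>
TypeError: 'NoneType' object is not subscriptable
```

```bash
python3 - <<'E'
from h import *
im=snap('wrist');X=hgt(im);z=X[...,2]
m=(z>53)&(z<59);Y=X[m][:,:2];l=(Y-[648,-15.7])@V
for a,b in((-50,-35),(37,50)):
    P=Y[(l>a)&(l<b)]; 
    P=onplane(im,np.argwhere(m)[(l>a)&(l<b)][:,::-1],56)[:,:2]
    f=cv2.fitLine(P.astype(np.float32),cv2.DIST_HUBER,0,.01,.01).ravel(); print(np.degrees(np.arctan(-f[0]/f[1])),f[2:],(f[2:]-[648,-15.7])@V,len(P))
# edges of the labels
for c in('red','yellow','green'):
    mk=((mask(im,c)>0)&(abs(z-110)<6)).astype(np.uint8);mk=cv2.morphologyEx(mk,cv2.MORPH_CLOSE,np.ones((7,7),np.uint8))
    ys,xs=np.nonzero(mk); e=[]
    rows=np.unique(ys)[4:-4]
    L=onplane(im,[(xs[ys==r].min()-.5,r) for r in rows],110)[:,:2];Rr=onplane(im,[(xs[ys==r].max()+.5,r) for r in rows],110)[:,:2]
    for P in(L,Rr):
        f=cv2.fitLine(P.astype(np.float32),cv2.DIST_HUBER,0,.01,.01).ravel();e.append(np.degrees(np.arctan(-f[0]/f[1])))
    print(c,e)
E
```

```text
6.01113 [600.99133    15.4082575] -43.65546772467233 992
5.983905 [688.3069    25.003763] 44.18211254577416 1006
red [np.float32(6.2616415), np.float32(6.7866917)]
yellow [np.float32(7.1796603), np.float32(6.7809887)]
green [np.float32(7.6104326), np.float32(7.7115736)]
```

```bash
python3 -c "
from h import *
plan(635.5,113.5,68,6.0)"
```

```text
t 2.58 pos [641.2   5.3 239.7] F [ 0.4 -0.2  0.7] w 1.0 yaw 5.65 tilt 0.01
shift [0.005, -0.1083, 0.1717] turn [0.0, -0.0001, -0.002]
```

>>> {"fn": "servo_tool", "kwargs": {
  "steps": [
    [[0.005,-0.06,0.05],[0,0,-0.002],1],
    [[0.005,-0.108,0.09],[0,0,-0.002],1],
    [[0.005,-0.108,0.11],[0,0,-0.002],1],
    [[0.005,-0.108,0.14],[0,0,-0.002],1],
    [[0.005,-0.108,0.172],[0,0,-0.002],1],
    [[0.005,-0.108,0.172],[0,0,-0.002],1],
    [[0.005,-0.108,0.172],[0,0,-0.002],1]
  ]
}}

```text
clock: 3.45
eef_pos: [636.5, 114.0, 68.9]
tool_rot: [-0.0, 0.999, 0.053, 0.001]
force: [-0.3, -0.2, 0.5]
gripper_width: 1.001
```

```bash
python3 -c "
from h import *
plan(635.5,113.5,68,6.0)
snap('wrist','w2.png')"
```

```text
t 3.45 pos [636.5 114.   68.9] F [-0.3 -0.2  0.5] w 1.001 yaw 6.06 tilt 0.1
shift [-0.0011, 0.0004, 0.0009] turn [0.0, -0.0006, 0.0004]
```

View pics/w2.png

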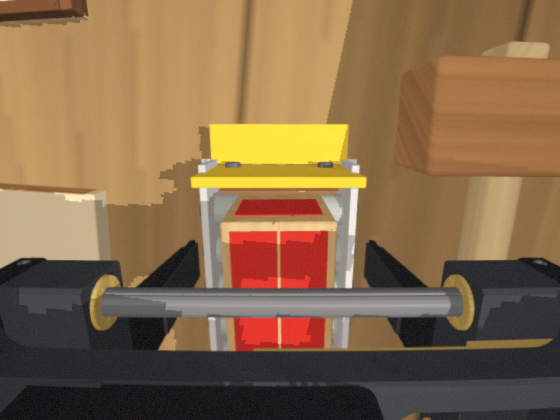

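>>> {"fn": "servo_tool", "kwargs": {
  "steps": [
    [[-0.001,0,0.001],[0,0,0],0.3],
    [[-0.001,0,0.001],[0,0,0],0.3],
    [[-0.001,0,0.001],[0,0,0],0.3],
    [[-0.001,0,0.001],[0,0,0],0.3],
    [[-0.001,0,0.001],[0,0,0],0.3]
  ],
  "grip_force": 25
}}

```text
clock: 4.12
eef_pos: [634.7, 114.2, 66.5]
tool_rot: [0.0, 0.999, 0.053, 0.0]
force: [3.0, 0.7, 0.9]
gripper_width: 0.532
```

```bash
python3 -c "
from h import *
plan(451.5,78.5,36,1.9)"
```

```text
t 4.12 pos [634.7 114.2  66.5] F [3.  0.7 0.9] w 0.532 yaw 6.09 tilt 0.01
shift [-0.186, 0.016, 0.0304] turn [0.0, -0.0001, 0.0233]
```

>>> {"fn": "servo_tool", "kwargs": {
  "steps": [
    [[0,0,-0.05],[0,0,0],0.3],
    [[-0.05,0.004,-0.06],[0,0,0.01],0.3],
    [[-0.11,0.01,-0.06],[0,0,0.023],0.3],
    [[-0.17,0.015,-0.04],[0,0,0.023],0.3],
    [[-0.186,0.016,-0.02],[0,0,0.023],0.3],
    [[-0.186,0.016,0],[0,0,0.023],0.3],
    [[-0.186,0.016,0.015],[0,0,0.023],0.3],
    [[-0.186,0.016,0.022],[0,0,0.023],0.3],
    [[-0.186,0.016,0.028],[0,0,0.023],0.3],
    [[-0.186,0.016,0.028],[0,0,0.023],0.3]
  ]
}}

```text
clock: 5.38
eef_pos: [451.6, 78.6, 38.3]
tool_rot: [-0.0, 1.0, 0.017, -0.0]
force: [0.1, 0.1, -3.3]
gripper_width: 0.527
```

```bash
python3 -c "
from h import *
plan(451.5,78.5,34.5,1.9)
snap('wrist','w3.png');snap('side','s3.png')"
```

```text
t 5.38 pos [451.6  78.6  38.3] F [ 0.1  0.1 -3.3] w 0.527 yaw 1.95 tilt 0.03
shift [-0.0001, 0.0001, 0.0038] turn [-0.0, 0.0002, 0.0003]
```

View pics/w3.png

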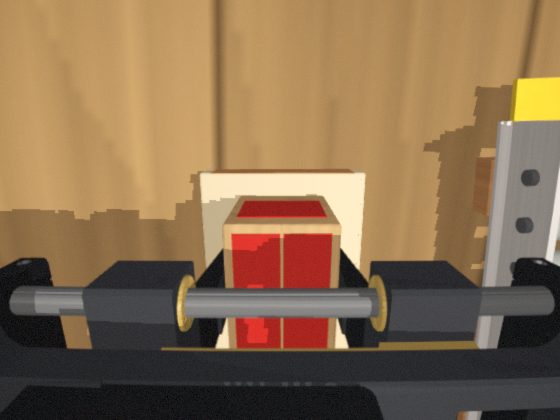

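View pics/s3.png

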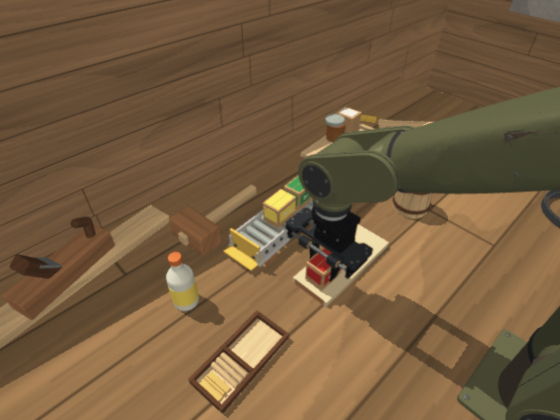

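>>> {"fn": "servo_tool", "kwargs": {
  "steps": [
    [[0,0,0.002],[0,0,0],0.3],
    [[0,0,0.0035],[0,0,0],0.3],
    [[0,0,0.0045],[0,0,0],0.3]
  ]
}}

```text
clock: 5.85
eef_pos: [451.6, 78.5, 34.5]
tool_rot: [0.0, 1.0, 0.017, -0.0]
force: [-2.8, -1.5, 5.0]
gripper_width: 0.527
```

>>> {"fn": "servo_tool", "kwargs": {
  "steps": [
    [[0,0,0.004],[0,0,0],0.9],
    [[0,0,0.003],[0,0,0],0.9],
    [[0,0,0.002],[0,0,0],0.9],
    [[0,0,-0.05],[0,0,0],0.9],
    [[0.03,0.008,-0.095],[0,0,-0.005],0.9],
    [[0.09,0.024,-0.1],[0,0,-0.023],0.9],
    [[0.15,0.04,-0.1],[0,0,-0.023],0.9],
    [[0.188,0.051,-0.1],[0,0,-0.023],0.9],
    [[0.188,0.051,-0.085],[0,0,-0.023],0.9],
    [[0.188,0.051,-0.04],[0,0,-0.023],0.9]
  ]
}}

```text
clock: 7.1
eef_pos: [643.1, 34.0, 75.9]
tool_rot: [0.0, 0.999, 0.053, 0.003]
force: [1.0, 0.2, -0.2]
gripper_width: 0.898
```

```bash
python3 -c "
from h import *
plan(641.4,34.1,67,6.0)
snap('wrist','w4.png')"
```

```text
t 7.1 pos [643.1  34.   75.9] F [ 1.   0.2 -0.2] w 0.898 yaw 6.08 tilt 0.32
shift [-0.0017, -0.0003, 0.0088] turn [0.0002, -0.0018, 0.0005]
```

View pics/w4.png

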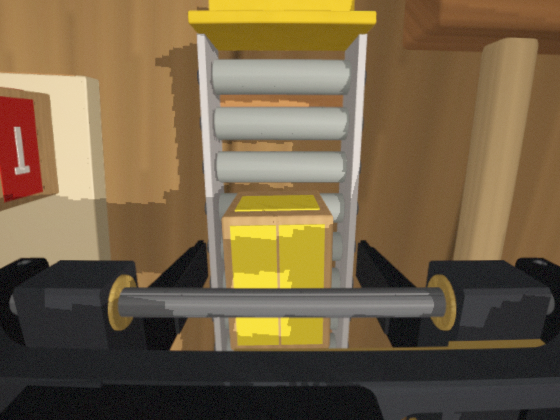

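>>> {"fn": "servo_tool", "kwargs": {
  "steps": [
    [[-0.001,0,0.005],[0,0,0],0.9],
    [[-0.001,0,0.008],[0,0,0],0.9],
    [[-0.001,0,0.008],[0,0,0],0.3],
    [[-0.001,0,0.008],[0,0,0],0.3],
    [[-0.001,0,0.008],[0,0,0],0.3],
    [[-0.001,0,0.008],[0,0,0],0.3],
    [[-0.001,0,0.008],[0,0,0],0.3]
  ]
}}

```text
clock: 8.02
eef_pos: [640.4, 33.8, 66.4]
tool_rot: [0.0, 0.999, 0.053, 0.0]
force: [0.1, 0.0, 1.3]
gripper_width: 0.523
```

```bash
python3 -c "
from h import *
plan(454.1,0.8,38,1.9)"
```

```text
t 8.03 pos [640.4  33.8  66.4] F [0.1 0.  1.3] w 0.523 yaw 6.09 tilt 0.05
shift [-0.1888, 0.0131, 0.0282] turn [0.0, -0.0003, 0.0233]
```

>>> {"fn": "servo_tool", "kwargs": {
  "steps": [
    [[0,0,-0.05],[0,0,0],0.3],
    [[-0.05,0.004,-0.065],[0,0,0.01],0.3],
    [[-0.11,0.008,-0.065],[0,0,0.023],0.3],
    [[-0.17,0.012,-0.065],[0,0,0.023],0.3],
    [[-0.189,0.014,-0.06],[0,0,0.023],0.3],
    [[-0.189,0.014,-0.03],[0,0,0.023],0.3],
    [[-0.189,0.014,0],[0,0,0.023],0.3],
    [[-0.189,0.014,0.018],[0,0,0.023],0.3],
    [[-0.189,0.014,0.027],[0,0,0.023],0.3],
    [[-0.189,0.014,0.029],[0,0,0.023],0.3]
  ]
}}

```text
clock: 9.28
eef_pos: [453.1, -0.0, 36.4]
tool_rot: [-0.0, 1.0, 0.017, -0.001]
force: [0.2, -0.9, -1.7]
gripper_width: 0.524
```

>>> {"fn": "servo_tool", "kwargs": {
  "steps": [
    [[0,0,0.001],[0,0,0],0.3],
    [[0,0,0.003],[0,0,0],0.3],
    [[0,0,0.003],[0,0,0],0.3]
  ]
}}

```text
clock: 9.65
eef_pos: [454.0, -0.2, 34.4]
tool_rot: [0.0, 1.0, 0.017, 0.0]
force: [-0.3, -0.5, -1.7]
gripper_width: 0.529
```

>>> {"fn": "servo_tool", "kwargs": {
  "steps": [
    [[0,0,0.001],[0,0,0],0.3],
    [[0,0,0.0015],[0,0,0],0.3]
  ]
}}

```text
clock: 9.9
eef_pos: [454.0, -0.2, 34.4]
tool_rot: [0.0, 1.0, 0.017, -0.0]
force: [-7.1, 1.5, 13.4]
gripper_width: 0.525
```

```bash
python3 -c "
from h import *
plan(651.9,-48.3,67,6.0)"
```

```text
t 9.9 pos [ 4.54e+02 -2.00e-01  3.44e+01] F [-7.1  1.5 13.4] w 0.525 yaw 1.96 tilt 0.03
shift [0.1961, 0.0549, -0.0328] turn [-0.0, 0.0002, -0.0225]
```

>>> {"fn": "servo_tool", "kwargs": {
  "steps": [
    [[0,0,-0.001],[0,0,0],0.9],
    [[0,0,-0.001],[0,0,0],0.9],
    [[0,0,-0.002],[0,0,0],0.9],
    [[0,0,-0.05],[0,0,0],0.9],
    [[0.03,0.008,-0.095],[0,0,-0.005],0.9],
    [[0.09,0.024,-0.1],[0,0,-0.022],0.9],
    [[0.15,0.042,-0.1],[0,0,-0.022],0.9],
    [[0.196,0.055,-0.1],[0,0,-0.022],0.9],
    [[0.196,0.055,-0.085],[0,0,-0.022],0.9],
    [[0.196,0.055,-0.045],[0,0,-0.022],0.9]
  ]
}}

```text
clock: 11.15
eef_pos: [652.6, -48.6, 78.4]
tool_rot: [0.0, 0.999, 0.052, 0.002]
force: [-0.0, 0.1, 0.2]
gripper_width: 0.898
```

```bash
python3 -c "
from h import *
plan(651.9,-48.3,67,6.0)
snap('wrist','w5.png')"
```

```text
t 11.15 pos [652.6 -48.6  78.4] F [-0.   0.1  0.2] w 0.898 yaw 5.91 tilt 0.21
shift [-0.0008, -0.0003, 0.0114] turn [0.0003, -0.0011, -0.0005]
```

View pics/w5.png

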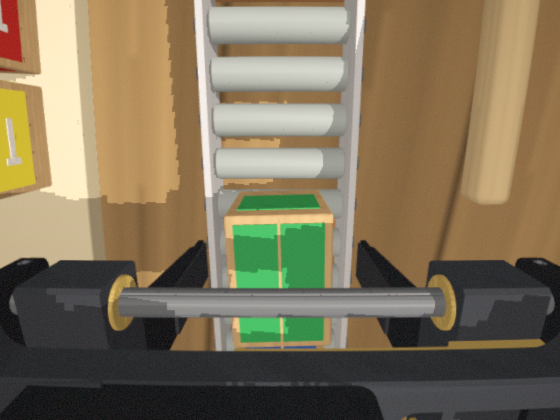

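>>> {"fn": "servo_tool", "kwargs": {
  "steps": [
    [[0,0,0.006],[0,0,0],0.9],
    [[0,0,0.009],[0,0,0],0.9],
    [[0,0,0.009],[0,0,0],0.3],
    [[0,0,0.009],[0,0,0],0.3],
    [[0,0,0.009],[0,0,0],0.3],
    [[0,0,0.009],[0,0,0],0.3],
    [[0,0,0.009],[0,0,0],0.3]
  ]
}}

```text
clock: 12.08
eef_pos: [651.6, -48.4, 68.8]
tool_rot: [0.0, 0.999, 0.052, 0.0]
force: [-0.7, -0.1, 1.6]
gripper_width: 0.53
```

```bash
python3 -c "
from h import *
plan(457,-77.5,38,1.9)"
```

```text
t 12.07 pos [651.6 -48.4  68.8] F [-0.7 -0.1  1.6] w 0.53 yaw 5.9 tilt 0.03
shift [-0.1966, 0.0089, 0.0307] turn [0.0, -0.0002, 0.0222]
```

>>> {"fn": "servo_tool", "kwargs": {
  "steps": [
    [[0,0,-0.05],[0,0,0],0.3],
    [[-0.05,0.002,-0.065],[0,0,0.01],0.3],
    [[-0.11,0.005,-0.065],[0,0,0.022],0.3],
    [[-0.17,0.008,-0.065],[0,0,0.022],0.3],
    [[-0.197,0.009,-0.06],[0,0,0.022],0.3],
    [[-0.197,0.009,-0.03],[0,0,0.022],0.3],
    [[-0.197,0.009,0],[0,0,0.022],0.3],
    [[-0.197,0.009,0.018],[0,0,0.022],0.3],
    [[-0.197,0.009,0.026],[0,0,0.022],0.3],
    [[-0.197,0.009,0.029],[0,0,0.022],0.3]
  ]
}}

```text
clock: 13.32
eef_pos: [456.0, -77.5, 39.0]
tool_rot: [-0.0, 1.0, 0.017, -0.0]
force: [0.5, 0.1, -3.1]
gripper_width: 0.53
```

>>> {"fn": "servo_tool", "kwargs": {
  "steps": [
    [[0,0,0.001],[0,0,0],0.3],
    [[0,0,0.002],[0,0,0],0.3],
    [[0,0,0.003],[0,0,0],0.3]
  ]
}}

```text
clock: 13.7
eef_pos: [456.8, -77.8, 37.0]
tool_rot: [0.0, 1.0, 0.017, 0.001]
force: [0.1, -0.0, -3.7]
gripper_width: 0.527
```

>>> {"fn": "servo_tool", "kwargs": {
  "steps": [
    [[0,0,0.001],[0,0,0],0.3],
    [[0,0,0.001],[0,0,0],0.3]
  ]
}}

```text
clock: 13.95
eef_pos: [456.8, -77.8, 36.8]
tool_rot: [0.0, 1.0, 0.017, 0.0]
force: [-2.9, 0.3, 5.7]
gripper_width: 0.526
```

```bash
python3 -c "
from h import *
plan(659.5,-112,150,6.0)"
```

```text
t 13.95 pos [456.8 -77.8  36.8] F [-2.9  0.3  5.7] w 0.526 yaw 1.96 tilt 0.02
shift [0.2014, 0.0411, -0.1131] turn [0.0, -0.0001, -0.0225]
```

>>> {"fn": "servo_tool", "kwargs": {
  "steps": [
    [[0,0,0],[0,0,0],0.9],
    [[0,0,0],[0,0,0],0.9],
    [[0,0,-0.001],[0,0,0],0.9],
    [[0,0,-0.05],[0,0,0],0.9],
    [[0.01,0.003,-0.1],[0,0,-0.005],0.9],
    [[0.07,0.014,-0.113],[0,0,-0.022],0.9],
    [[0.13,0.026,-0.113],[0,0,-0.022],0.9],
    [[0.19,0.04,-0.113],[0,0,-0.022],0.9],
    [[0.202,0.041,-0.113],[0,0,-0.022],0.9],
    [[0.202,0.041,-0.113],[0,0,-0.022],0.9]
  ]
}}

```text
clock: 15.2
eef_pos: [659.3, -111.6, 147.7]
tool_rot: [-0.0, 0.999, 0.052, -0.001]
force: [0.8, -0.7, -0.1]
gripper_width: 0.901
```

```bash
python3 - <<'E'
from h import *
plan(659.5,-116,69,6.0)
im=snap('wrist','w6.png');print(label(im,'blue',110))
X=hgt(im);z=X[...,2];m=(abs(z-132)<3);O=np.array([648.2,-15.6]);u=np.array([.1045,-.9945]);v=np.array([.9945,.1045])
Y=X[m][:,:2]-O;print('shelf lane x pct',np.percentile(Y@u,[0.5,3,50]),m.sum())
mk=(mask(im,'blue')>0);P=X[mk];print('blue lane x',np.percentile((P[:,:2]-O)@u,[1,50,99]),'lat',np.percentile((P[:,:2]-O)@v,[1,50,99]),'z',np.percentile(P[:,2],[1,50,99]))
E
```

```text
t 15.2 pos [ 659.3 -111.6  147.7] F [ 0.8 -0.7 -0.1] w 0.901 yaw 5.92 tilt 0.1
shift [-0.0002, 0.0045, 0.0787] turn [-0.0002, 0.0005, -0.0004]
{'px': array([281., 247.]), 'n': 3229, 'zmed': np.float64(nan), 'cen': array([ 659.7, -118.8]), 'rect': [array([ 659.5, -119.4]), array([40.6, 40.2]), 7.3]}
shelf lane x pct [119.56842009 120.12430312 154.7410176 ] 7073
blue lane x [nan nan nan] lat [nan nan nan] z [nan nan nan]
```

View pics/w6.png

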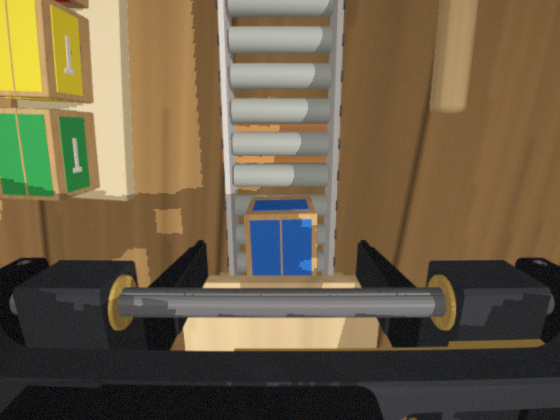

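>>> {"fn": "servo_tool", "kwargs": {
  "steps": [
    [[0,0.0035,0.02],[0,0,0],0.9],
    [[0,0.0035,0.05],[0,0,0],0.9],
    [[0,0.0035,0.075],[0,0,0],0.9],
    [[0,0.0035,0.079],[0,0,0],0.9],
    [[0,0.0035,0.079],[0,0,0],0.9]
  ]
}}

```text
clock: 15.88
eef_pos: [659.4, -115.2, 69.5]
tool_rot: [-0.0, 0.999, 0.051, -0.0]
force: [0.4, -0.4, 0.6]
gripper_width: 0.898
```

>>> {"fn": "servo_tool", "kwargs": {
  "steps": [
    [[0,0,0],[0,0,0],0.3],
    [[0,0,0],[0,0,0],0.3],
    [[0,0,0],[0,0,0],0.3],
    [[0,0,0],[0,0,0],0.3],
    [[0,0,0],[0,0,0],0.3]
  ]
}}

```text
clock: 16.5
eef_pos: [660.0, -115.2, 69.7]
tool_rot: [-0.0, 0.999, 0.052, -0.0]
force: [-1.3, 0.5, 1.8]
gripper_width: 0.526
```

```bash
python3 - <<'E'
from h import *
plan(659.5,-115,69,6.0)
snap('wrist','w7.png')
E
```

```text
t 16.5 pos [ 660.  -115.2   69.7] F [-1.3  0.5  1.8] w 0.526 yaw 5.91 tilt 0.0
shift [-0.0005, -0.0003, 0.0007] turn [-0.0, 0.0, -0.0005]
```

View pics/w7.png

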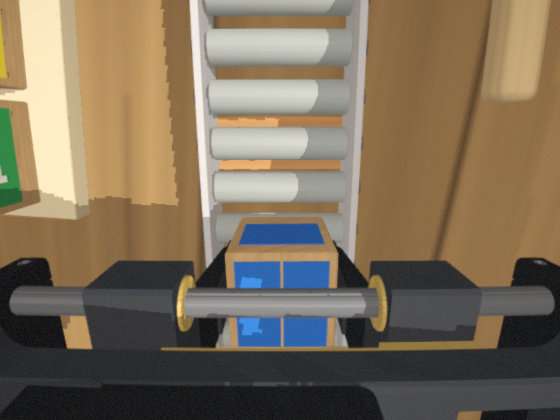

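>>> {"fn": "servo_tool", "kwargs": {
  "steps": [
    [[0,-0.01,0],[0,0,0],0.3],
    [[0,-0.035,0],[0,0,0],0.3],
    [[0,-0.07,0],[0,0,0],0.3],
    [[0,-0.105,0],[0,0,0],0.3],
    [[0,-0.14,0],[0,0,0],0.3],
    [[0,-0.175,0],[0,0,0],0.3],
    [[0,-0.205,0],[0,0,0],0.3],
    [[0,-0.225,0],[0,0,0],0.3],
    [[0,-0.235,0],[0,0,0],0.3],
    [[0,-0.24,0],[0,0,0],0.3]
  ]
}}

```text
clock: 17.8
eef_pos: [635.0, 123.9, 69.7]
tool_rot: [0.0, 0.999, 0.052, -0.0]
force: [-1.9, -1.9, 4.1]
gripper_width: 0.526
```

>>> {"fn": "servo_tool", "kwargs": {
  "steps": [
    [[0,-0.002,0],[0,0,0],0.3],
    [[0,-0.004,0],[0,0,0],0.3],
    [[0,-0.006,0],[0,0,0],0.3]
  ]
}}

```text
clock: 18.18
eef_pos: [634.5, 128.9, 69.7]
tool_rot: [0.0, 0.999, 0.051, -0.0]
force: [-3.4, -1.4, 5.0]
gripper_width: 0.526
```

```bash
python3 - <<'E'
from h import *
s,p,r=st();O=np.array([648.2,-15.6]);u=np.array([.1045,-.9945]);v=np.array([.9945,.1045])
print(p,(p[:2]-O)@u,(p[:2]-O)@v,s['force'])
im=snap('wrist','w8.png')
E
```

```text
[634.52760454 128.91338752  69.65804821] -145.1473292126863 1.5044517088576512 [-3.37877442 -1.35069952  4.97405119]
```

View pics/w8.png

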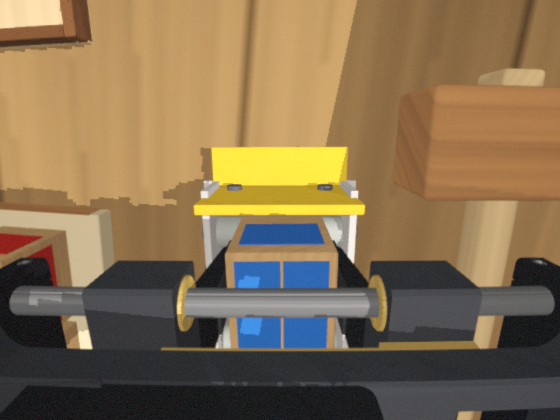

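>>> {"fn": "servo_tool", "kwargs": {
  "steps": [
    [[0,-0.002,0],[0,0,0],0.3],
    [[0,-0.004,0],[0,0,0],0.3],
    [[0,-0.004,0],[0,0,0],0.3]
  ]
}}

```text
clock: 18.6
eef_pos: [634.1, 133.2, 69.6]
tool_rot: [-0.0, 0.999, 0.051, -0.0]
force: [-2.4, -0.0, 5.4]
gripper_width: 0.525
```

>>> {"fn": "servo_tool", "kwargs": {
  "steps": [
    [[0,-0.001,0],[0,0,0],0.3],
    [[0,-0.002,0],[0,0,0],0.3]
  ]
}}

```text
clock: 18.85
eef_pos: [633.9, 135.0, 69.7]
tool_rot: [0.0, 0.999, 0.051, -0.0]
force: [-4.1, -1.1, 4.6]
gripper_width: 0.526
```

>>> {"fn": "servo_tool", "kwargs": {
  "steps": [
    [[0,-0.001,0],[0,0,0],0.3],
    [[0,-0.002,0],[0,0,0],0.3]
  ]
}}

```text
clock: 19.1
eef_pos: [633.9, 135.8, 69.7]
tool_rot: [0.001, 0.999, 0.051, -0.0]
force: [-3.1, -6.8, 5.5]
gripper_width: 0.525
```

>>> {"fn": "servo_tool", "kwargs": {
  "steps": [
    [[0,-0.001,0],[0,0,0],0.3],
    [[0,-0.002,0],[0,0,0],0.3]
  ]
}}

```text
clock: 19.35
eef_pos: [633.8, 135.9, 69.7]
tool_rot: [0.003, 0.999, 0.051, -0.0]
force: [-2.9, -11.3, 5.6]
gripper_width: 0.525
```

>>> {"fn": "servo_tool", "kwargs": {
  "steps": [
    [[0,0.002,0],[0,0,0],0.3],
    [[0,0.002,0],[0,0,0],0.75],
    [[0,0.002,0],[0,0,0],0.75],
    [[0,0.002,0],[0,0,0],0.75],
    [[0,0.019,-0.001],[0,0,0],0.75],
    [[0,0.019,0],[0,0,0],0.75],
    [[0,0.019,0],[0,0,0],0.75]
  ]
}}

```text
clock: 20.23
eef_pos: [635.6, 120.2, 69.4]
tool_rot: [-0.0, 0.999, 0.051, -0.0]
force: [-0.9, 0.3, 0.7]
gripper_width: 0.751
```

```bash
python3 - <<'E'
from h import *
s,p,r=st();O=np.array([648.2,-15.6]);u=np.array([.1045,-.9945]);v=np.array([.9945,.1045])
print(p,(p[:2]-O)@u,(p[:2]-O)@v,s['force'])
im=snap('wrist','w9.png')
E
```

```text
[635.5777148  120.16357502  69.38783229] -136.33590416077143 1.6344309546456195 [-0.89499479  0.32304572  0.66648397]
```

View pics/w9.png

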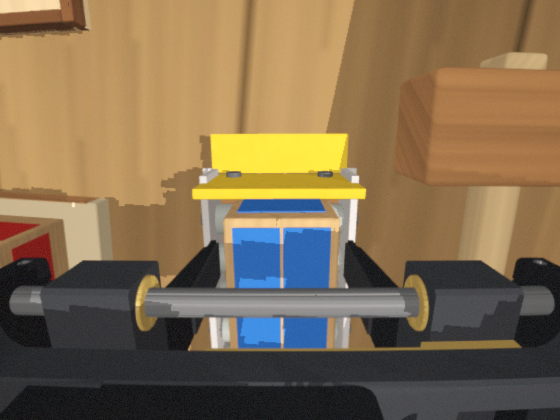

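>>> {"fn": "servo_tool", "kwargs": {
  "steps": [
    [[0,0,0],[0,0,0],0.3],
    [[0,0,0],[0,0,0],0.3],
    [[0,0,0],[0,0,0],0.3],
    [[0,0,0],[0,0,0],0.3]
  ]
}}

```text
clock: 20.78
eef_pos: [635.6, 120.6, 69.5]
tool_rot: [-0.0, 0.999, 0.052, -0.0]
force: [0.3, 0.2, 0.6]
gripper_width: 0.522
```

```bash
python3 - <<'E'
from h import *
plan(440,296.5,50,6.6)
E
```

```text
t 20.77 pos [635.6 120.6  69.5] F [0.3 0.2 0.6] w 0.522 yaw 5.91 tilt 0.01
shift [-0.1764, -0.1951, 0.0196] turn [-0.0, 0.0, -0.0038]
```

>>> {"fn": "servo_tool", "kwargs": {
  "steps": [
    [[0,0,-0.03],[0,0,0],0.3],
    [[0,0,-0.06],[0,0,0],0.3],
    [[-0.02,-0.015,-0.07],[0,0,0],0.3],
    [[-0.06,-0.06,-0.07],[0,0,-0.004],0.3],
    [[-0.1,-0.105,-0.07],[0,0,-0.004],0.3],
    [[-0.14,-0.15,-0.06],[0,0,-0.004],0.3],
    [[-0.17,-0.185,-0.03],[0,0,-0.004],0.3],
    [[-0.1765,-0.195,0],[0,0,-0.004],0.3],
    [[-0.1765,-0.195,0.01],[0,0,-0.004],0.3],
    [[-0.1765,-0.195,0.01],[0,0,-0.004],0.3]
  ]
}}

```text
clock: 22.02
eef_pos: [439.9, 295.7, 58.9]
tool_rot: [0.0, 0.998, 0.058, -0.001]
force: [0.0, -0.4, -1.9]
gripper_width: 0.524
```

```bash
python3 - <<'E'
from h import *
plan(440,296.5,27,6.6)
snap('wrist','w10.png');snap('top','t10.png')
im=snap('side','s10.png')
cv2.imwrite('pics/s10c.png',cv2.resize(im['frame'][250:420,150:330,::-1],None,fx=3.3,fy=3.3))
E
```

```text
t 22.02 pos [439.9 295.7  58.9] F [ 0.  -0.4 -1.9] w 0.524 yaw 6.61 tilt 0.09
shift [0.0002, -0.0008, 0.0319] turn [0.0003, 0.0004, 0.0]
```

View pics/w10.png

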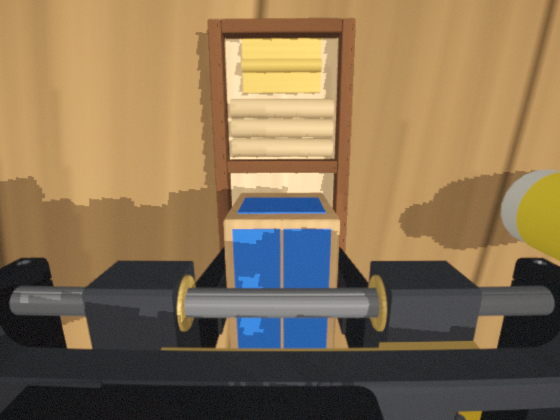

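View pics/s10c.png

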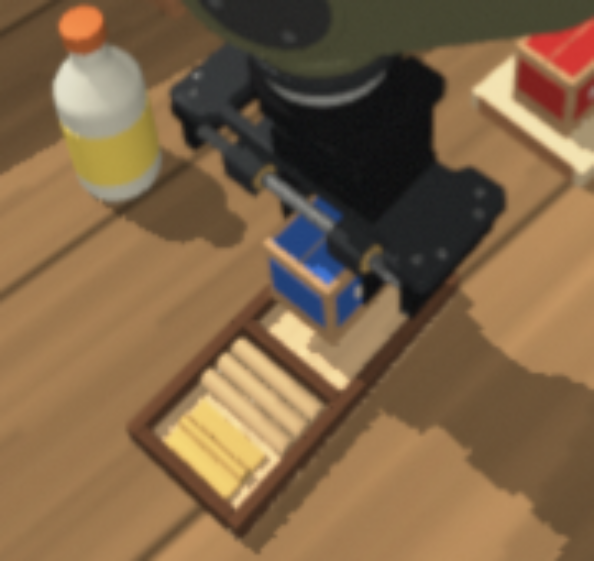

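```bash
python3 - <<'E'
from h import *
im=snap('wrist')
P=onplane(im,[(229,160),(338,160),(283,160),(283,172),(230,165),(336,165),(232,240),(343,240),(218,25),(346,25)],20);print(P.round(1))
E
python3 - <<'E'
import cv2
a=cv2.imread('pics/w10.png')[130:260,190:380]
cv2.imwrite('pics/w10c.png',cv2.resize(a,None,fx=4,fy=4,interpolation=cv2.INTER_NEAREST))
E
```

```text
[[401.7 344.2  20. ]
 [472.5 352.3  20. ]
 [436.8 348.2  20. ]
 [437.7 340.4  20. ]
 [402.6 341.1  20. ]
 [471.7 349.   20. ]
 [407.8 289.3  20. ]
 [484.8 298.   20. ]
 [389.  423.6  20. ]
 [464.9 432.4  20. ]]
```

View pics/w10c.png

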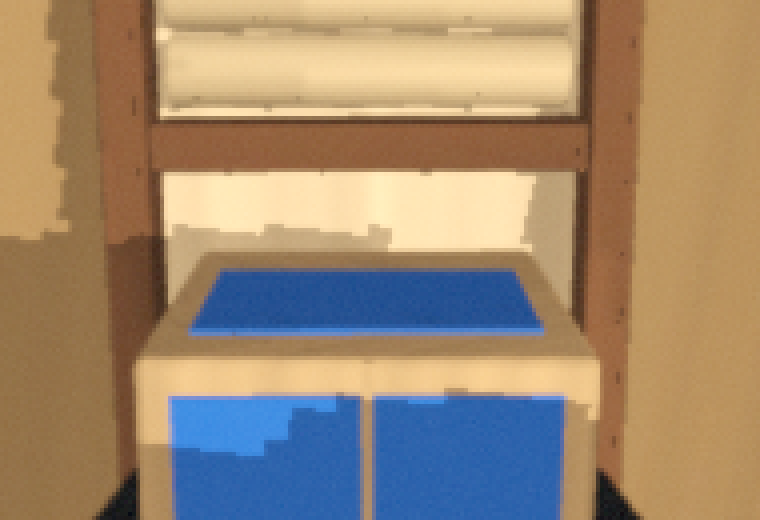

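>>> {"fn": "servo_tool", "kwargs": {
  "steps": [
    [[0.001,-0.0005,0.01],[0,0,0],0.3],
    [[0.001,-0.0005,0.02],[0,0,0],0.3],
    [[0.001,-0.0005,0.028],[0,0,0],0.3],
    [[0.001,-0.0005,0.031],[0,0,0],0.3],
    [[0.001,-0.0005,0.032],[0,0,0],0.3],
    [[0.001,-0.0005,0.033],[0,0,0],0.3]
  ]
}}

```text
clock: 22.98
eef_pos: [441.1, 297.1, 26.7]
tool_rot: [-0.0, 0.998, 0.058, 0.0]
force: [-0.0, 0.4, -2.5]
gripper_width: 0.52
```

>>> {"fn": "servo_tool", "kwargs": {
  "steps": [
    [[0,0,0.001],[0,0,0],0.3],
    [[0,0,0.001],[0,0,0],0.3]
  ]
}}

```text
clock: 23.22
eef_pos: [441.0, 297.0, 25.6]
tool_rot: [-0.0, 0.998, 0.058, 0.0]
force: [0.5, -1.4, -1.8]
gripper_width: 0.527
```

>>> {"fn": "servo_tool", "kwargs": {
  "steps": [
    [[0,0,0.001],[0,0,0],0.3],
    [[0,0,0.001],[0,0,0],0.3]
  ]
}}

```text
clock: 23.48
eef_pos: [441.1, 297.0, 25.5]
tool_rot: [0.0, 0.998, 0.058, 0.0]
force: [-3.0, -1.9, 5.3]
gripper_width: 0.528
```

>>> {"fn": "servo_tool", "kwargs": {
  "steps": [
    [[0,0,0],[0,0,0],0.75],
    [[0,0,0],[0,0,0],0.75],
    [[0,0,0],[0,0,0],0.75],
    [[0,0,-0.03],[0,0,0],0.75],
    [[0,0,-0.08],[0,0,0],0.8],
    [[0,0,-0.12],[0,0,0],0.9],
    [[0,0.03,-0.13],[0,0,0.026],0.9],
    [[0,0.03,-0.13],[0,0,0.026],0.9],
    [[0,0.03,-0.13],[0,0,0.026],0.9]
  ]
}}

```text
clock: 24.6
eef_pos: [443.9, 267.2, 153.7]
tool_rot: [0.0, 1.0, 0.017, -0.001]
force: [-0.4, -0.1, -0.2]
gripper_width: 0.898
```

```bash
python3 - <<'E'
from h import *
im=snap('wrist','w11.png');print(label(im,'blue',66))
im=snap('side');print(label(im,'blue',66))
for c in('red','yellow','green'):print(c,label(im,c,78))
plan(456.5,-77.5,140,2)
E
```

```text
{'px': array([279., 180.]), 'n': 3705, 'zmed': np.float64(nan), 'cen': array([441.1, 298.1]), 'rect': [array([441.1, 297.2]), array([40.7, 60.5]), 6.8]}
{'px': array([252., 329.]), 'n': 553, 'zmed': np.float64(nan), 'cen': array([441.4, 298.3]), 'rect': [array([441.4, 297.6]), array([37.7, 59. ]), 6.8]}
red {'px': array([325., 260.]), 'n': 389, 'zmed': np.float64(nan), 'cen': array([451.3,  76.5]), 'rect': [array([452.4,  78.2]), array([42.4, 61.6]), 2.2]}
yellow None
green {'px': array([366., 225.]), 'n': 240, 'zmed': np.float64(77.9), 'cen': array([457.6, -77.7]), 'rect': [array([457.9, -78.1]), array([36.6, 54.9]), 3.3]}
t 24.7 pos [443.7 267.3 153.2] F [-0.2 -0.  -0.7] w 0.895 yaw 2.01 tilt 0.12
shift [0.0008, 0.3451, 0.0134] turn [0.0002, 0.0006, 0.0]
```

View pics/w11.png

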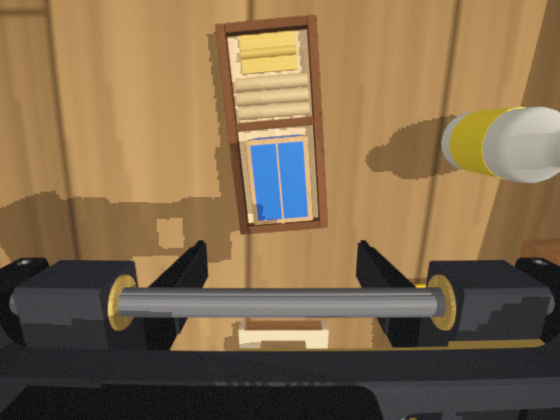

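>>> {"fn": "servo_tool", "kwargs": {
  "steps": [
    [[0,0.05,0],[0,0,0],0.9],
    [[0,0.105,0],[0,0,0],0.9],
    [[0,0.16,0],[0,0,0],0.9],
    [[0,0.22,0],[0,0,0],0.9],
    [[0.001,0.28,0],[0,0,0],0.9],
    [[0.001,0.33,0],[0,0,0],0.9],
    [[0.001,0.3454,0.02],[0,0,0],0.9],
    [[0.001,0.3454,0.06],[0,0,0],0.9],
    [[0.001,0.3454,0.1],[0,0,0],0.9],
    [[0.001,0.3454,0.113],[0,0,0],0.9]
  ]
}}

```text
clock: 25.95
eef_pos: [454.7, -77.0, 38.1]
tool_rot: [-0.001, 1.0, 0.017, -0.003]
force: [0.3, 0.2, 0.6]
gripper_width: 0.901
```

```bash
python3 - <<'E'
from h import *
plan(456.8,-77.8,36.8,1.96)
E
```

```text
t 25.95 pos [454.7 -77.   38.1] F [0.3 0.2 0.6] w 0.901 yaw 1.99 tilt 0.37
shift [0.0021, 0.0009, 0.0013] turn [-0.0007, 0.0019, 0.0002]
```

>>> {"fn": "servo_tool", "kwargs": {
  "steps": [
    [[0,0,0],[0,0,0],0.9],
    [[0,0,0],[0,0,0],0.9]
  ]
}}

```text
clock: 26.2
eef_pos: [458.5, -78.2, 43.1]
tool_rot: [0.0, 1.0, 0.017, 0.001]
force: [0.1, 0.1, 0.0]
gripper_width: 0.899
```

```bash
python3 - <<'E'
from h import *
plan(456.8,-77.8,36.8,1.96)
E
```

```text
t 26.2 pos [458.5 -78.2  43.1] F [0.1 0.1 0. ] w 0.899 yaw 1.98 tilt 0.16
shift [-0.0017, -0.0005, 0.0063] turn [0.0003, -0.0008, 0.0001]
```

>>> {"fn": "servo_tool", "kwargs": {
  "steps": [
    [[0,0,0.003],[0,0,0],0.9],
    [[0,0,0.003],[0,0,0],0.9],
    [[0,0,0.003],[0,0,0],0.9]
  ]
}}

```text
clock: 26.58
eef_pos: [457.4, -78.1, 38.9]
tool_rot: [0.0, 1.0, 0.017, 0.0]
force: [-0.1, 0.6, 0.8]
gripper_width: 0.901
```

```bash
python3 - <<'E'
from h import *
plan(456.8,-77.8,36.8,1.96)
E
```

```text
t 26.57 pos [457.4 -78.1  38.9] F [-0.1  0.6  0.8] w 0.901 yaw 1.95 tilt 0.04
shift [-0.0006, -0.0003, 0.0021] turn [0.0001, -0.0002, -0.0]
```

Settled; grip the green carton.

>>> {"fn": "servo_tool", "kwargs": {
  "steps": [
    [[-0.001,0,0.002],[0,0,0],0.9],
    [[-0.001,0,0.002],[0,0,0],0.3],
    [[-0.001,0,0.002],[0,0,0],0.3],
    [[-0.001,0,0.002],[0,0,0],0.3],
    [[-0.001,0,0.002],[0,0,0],0.3],
    [[-0.001,0,0.002],[0,0,0],0.3]
  ]
}}

```text
clock: 27.32
eef_pos: [456.3, -78.1, 36.6]
tool_rot: [0.0, 1.0, 0.017, 0.0]
force: [0.8, 0.3, -0.5]
gripper_width: 0.528
```

```bash
python3 - <<'E'
from h import *
plan(651.8,-48.4,71,6.0)
E
```

```text
t 27.32 pos [456.3 -78.1  36.6] F [ 0.8  0.3 -0.5] w 0.528 yaw 1.95 tilt 0.02
shift [0.1965, -0.0231, -0.0344] turn [0.0, -0.0001, -0.0225]
```

>>> {"fn": "servo_tool", "kwargs": {
  "steps": [
    [[0,0,-0.04],[0,0,0],0.3],
    [[0.02,-0.002,-0.075],[0,0,-0.005],0.3],
    [[0.07,-0.008,-0.08],[0,0,-0.022],0.3],
    [[0.12,-0.014,-0.08],[0,0,-0.022],0.3],
    [[0.17,-0.02,-0.08],[0,0,-0.022],0.3],
    [[0.1965,-0.0228,-0.075],[0,0,-0.0225],0.3],
    [[0.1965,-0.0228,-0.06],[0,0,-0.0225],0.3],
    [[0.1965,-0.0228,-0.045],[0,0,-0.0225],0.3],
    [[0.1965,-0.0228,-0.037],[0,0,-0.0225],0.3],
    [[0.1965,-0.0228,-0.037],[0,0,-0.0225],0.3]
  ]
}}

```text
clock: 28.58
eef_pos: [650.1, -48.6, 72.1]
tool_rot: [-0.0, 0.999, 0.052, -0.001]
force: [-0.3, -0.0, -2.6]
gripper_width: 0.525
```

>>> {"fn": "servo_tool", "kwargs": {
  "steps": [
    [[0,0,0],[0,0,0],0.3],
    [[0,0,0],[0,0,0],0.3]
  ]
}}

```text
clock: 28.82
eef_pos: [652.2, -48.8, 74.6]
tool_rot: [0.0, 0.999, 0.052, 0.001]
force: [0.3, 0.3, -3.1]
gripper_width: 0.526
```

```bash
python3 - <<'E'
from h import *
plan(651.8,-48.7,68.6,6.0)
E
```

```text
t 28.82 pos [652.2 -48.8  74.6] F [ 0.3  0.3 -3.1] w 0.526 yaw 6.0 tilt 0.1
shift [-0.0004, -0.0001, 0.006] turn [0.0001, -0.0005, -0.0]
```

>>> {"fn": "servo_tool", "kwargs": {
  "steps": [
    [[0,0,0.002],[0,0,0],0.3],
    [[0,0,0.003],[0,0,0],0.3],
    [[0,0,0.004],[0,0,0],0.3],
    [[0,0,0.004],[0,0,0],0.3]
  ]
}}

```text
clock: 29.32
eef_pos: [651.6, -48.6, 69.3]
tool_rot: [-0.0, 0.999, 0.052, -0.0]
force: [0.4, -0.8, -2.5]
gripper_width: 0.526
```

>>> {"fn": "servo_tool", "kwargs": {
  "steps": [
    [[0,0,0.001],[0,0,0],0.3],
    [[0,0,0.001],[0,0,0],0.3]
  ]
}}

```text
clock: 29.58
eef_pos: [651.8, -48.6, 68.6]
tool_rot: [0.0, 0.999, 0.052, 0.0]
force: [0.3, 0.3, -3.1]
gripper_width: 0.526
```

>>> {"fn": "servo_tool", "kwargs": {
  "steps": [
    [[0,0,0.001],[0,0,0],0.3],
    [[0,0,0.001],[0,0,0],0.3]
  ]
}}

```text
clock: 29.82
eef_pos: [651.9, -48.7, 68.5]
tool_rot: [0.0, 0.999, 0.052, 0.0]
force: [-3.7, 1.4, 3.2]
gripper_width: 0.525
```

```bash
python3 - <<'E'
from h import *
plan(454.0,-0.2,34.5,1.96)
E
```

```text
t 29.82 pos [651.9 -48.7  68.5] F [-3.7  1.4  3.2] w 0.525 yaw 6.0 tilt 0.01
shift [-0.1917, -0.0689, 0.034] turn [0.0, -0.0, 0.0225]
```

>>> {"fn": "servo_tool", "kwargs": {
  "steps": [
    [[0,0,0],[0,0,0],0.65],
    [[0,0,0],[0,0,0],0.9],
    [[0,0,0],[0,0,0],0.9],
    [[0,0,-0.03],[0,0,0],0.9],
    [[0,0,-0.06],[0,0,0],0.9],
    [[-0.03,-0.01,-0.08],[0,0,0.005],0.9],
    [[-0.085,-0.03,-0.08],[0,0,0.0225],0.9],
    [[-0.14,-0.05,-0.075],[0,0,0.0225],0.9],
    [[-0.18,-0.065,-0.06],[0,0,0.0225],0.9],
    [[-0.1917,-0.0689,-0.03],[0,0,0.0225],0.9]
  ]
}}

```text
clock: 31.08
eef_pos: [453.1, 0.3, 98.1]
tool_rot: [0.0, 1.0, 0.017, 0.002]
force: [0.9, -0.0, 0.0]
gripper_width: 0.902
```

>>> {"fn": "servo_tool", "kwargs": {
  "steps": [
    [[0,0,0.005],[0,0,0],0.9],
    [[0,0,0.03],[0,0,0],0.9],
    [[0,0,0.045],[0,0,0],0.9],
    [[0,0,0.053],[0,0,0],0.9],
    [[0,0,0.053],[0,0,0],0.9]
  ]
}}

```text
clock: 31.7
eef_pos: [454.0, -0.2, 44.3]
tool_rot: [-0.0, 1.0, 0.017, -0.0]
force: [-0.0, 0.2, -0.3]
gripper_width: 0.902
```

```bash
python3 - <<'E'
from h import *
plan(454.0,-0.2,34.5,1.96)
snap('wrist','w12.png')
E
```

```text
t 31.7 pos [ 4.54e+02 -2.00e-01  4.43e+01] F [-0.   0.2 -0.3] w 0.902 yaw 1.95 tilt 0.05
shift [0.0, 0.0, 0.0098] turn [-0.0, 0.0003, -0.0001]
```

View pics/w12.png

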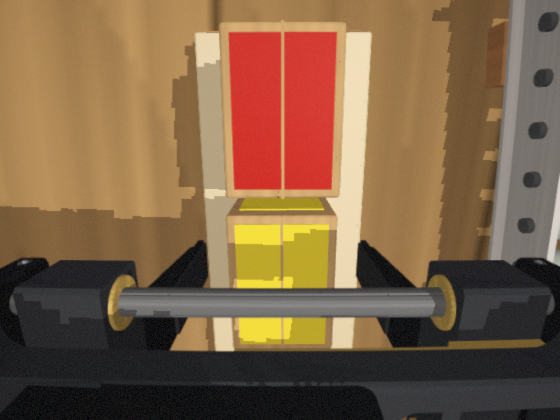

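>>> {"fn": "servo_tool", "kwargs": {
  "steps": [
    [[0,0,0.006],[0,0,0],0.9],
    [[0,0,0.0095],[0,0,0],0.9],
    [[0,0,0.0095],[0,0,0],0.3],
    [[0,0,0.0095],[0,0,0],0.3],
    [[0,0,0.0095],[0,0,0],0.3],
    [[0,0,0.0095],[0,0,0],0.3],
    [[0,0,0.0095],[0,0,0],0.3]
  ]
}}

```text
clock: 32.62
eef_pos: [453.9, -0.2, 35.1]
tool_rot: [0.0, 1.0, 0.017, 0.0]
force: [-0.3, -1.0, -0.3]
gripper_width: 0.527
```

```bash
python3 - <<'E'
from h import *
plan(641.4,33.8,71.5,6.0)
E
```

```text
t 32.62 pos [ 4.539e+02 -2.000e-01  3.510e+01] F [-0.3 -1.  -0.3] w 0.527 yaw 1.95 tilt 0.01
shift [0.1885, -0.0276, -0.0364] turn [0.0, -0.0001, -0.0225]
```

>>> {"fn": "servo_tool", "kwargs": {
  "steps": [
    [[0,0,-0.04],[0,0,0],0.3],
    [[0.02,-0.003,-0.075],[0,0,-0.005],0.3],
    [[0.07,-0.01,-0.08],[0,0,-0.022],0.3],
    [[0.12,-0.017,-0.08],[0,0,-0.022],0.3],
    [[0.165,-0.024,-0.08],[0,0,-0.022],0.3],
    [[0.1883,-0.0276,-0.075],[0,0,-0.0225],0.3],
    [[0.1883,-0.0276,-0.06],[0,0,-0.0225],0.3],
    [[0.1883,-0.0276,-0.045],[0,0,-0.0225],0.3],
    [[0.1883,-0.0276,-0.038],[0,0,-0.0225],0.3],
    [[0.1883,-0.0276,-0.038],[0,0,-0.0225],0.3]
  ]
}}

```text
clock: 33.88
eef_pos: [639.7, 33.7, 71.8]
tool_rot: [-0.0, 0.999, 0.052, -0.001]
force: [-0.5, 0.6, -2.0]
gripper_width: 0.524
```

>>> {"fn": "servo_tool", "kwargs": {
  "steps": [
    [[0,0,0],[0,0,0],0.3],
    [[0,0,0],[0,0,0],0.3]
  ]
}}

```text
clock: 34.12
eef_pos: [641.6, 33.8, 74.0]
tool_rot: [0.0, 0.999, 0.052, 0.001]
force: [-0.1, -0.1, -1.5]
gripper_width: 0.524
```

```bash
python3 - <<'E'
from h import *
plan(641.2,33.8,67.1,6.0)
E
```

```text
t 34.12 pos [641.6  33.8  74. ] F [-0.1 -0.1 -1.5] w 0.524 yaw 6.0 tilt 0.09
shift [-0.0004, -0.0, 0.0069] turn [0.0001, -0.0005, -0.0]
```

>>> {"fn": "servo_tool", "kwargs": {
  "steps": [
    [[0,0,0.002],[0,0,0],0.3],
    [[0,0,0.004],[0,0,0],0.3],
    [[0,0,0.005],[0,0,0],0.3],
    [[0,0,0.006],[0,0,0],0.3]
  ]
}}

```text
clock: 34.62
eef_pos: [641.1, 33.9, 67.2]
tool_rot: [-0.0, 0.999, 0.052, -0.0]
force: [-3.6, -0.7, 1.1]
gripper_width: 0.526
```

>>> {"fn": "servo_tool", "kwargs": {
  "steps": [
    [[0,0,0.001],[0,0,0],0.3],
    [[0,0,0.001],[0,0,0],0.3]
  ]
}}

```text
clock: 34.88
eef_pos: [641.3, 33.9, 67.1]
tool_rot: [0.0, 0.999, 0.052, 0.0]
force: [-3.1, 0.2, 5.5]
gripper_width: 0.522
```

Down. Release and go to red.

```bash
python3 - <<'E'
from h import *
plan(451.6,78.5,34.5,1.96)
E
```

```text
t 34.88 pos [641.3  33.9  67.1] F [-3.1  0.2  5.5] w 0.522 yaw 6.0 tilt 0.01
shift [-0.184, -0.0642, 0.0326] turn [0.0, -0.0001, 0.0225]
```

>>> {"fn": "servo_tool", "kwargs": {
  "steps": [
    [[0,0,0],[0,0,0],0.65],
    [[0,0,0],[0,0,0],0.9],
    [[0,0,0],[0,0,0],0.9],
    [[0,0,-0.03],[0,0,0],0.9],
    [[0,0,-0.06],[0,0,0],0.9],
    [[-0.03,-0.01,-0.08],[0,0,0.005],0.9],
    [[-0.085,-0.03,-0.08],[0,0,0.0225],0.9],
    [[-0.14,-0.05,-0.075],[0,0,0.0225],0.9],
    [[-0.175,-0.062,-0.06],[0,0,0.0225],0.9],
    [[-0.184,-0.0642,-0.03],[0,0,0.0225],0.9]
  ]
}}

```text
clock: 36.12
eef_pos: [450.8, 79.1, 96.6]
tool_rot: [-0.0, 1.0, 0.018, 0.002]
force: [1.1, -0.2, 0.3]
gripper_width: 0.895
```

>>> {"fn": "servo_tool", "kwargs": {
  "steps": [
    [[0,0,0.005],[0,0,0],0.9],
    [[0,0,0.03],[0,0,0],0.9],
    [[0,0,0.045],[0,0,0],0.9],
    [[0,0,0.053],[0,0,0],0.9],
    [[0,0,0.053],[0,0,0],0.9]
  ]
}}

```text
clock: 36.75
eef_pos: [451.5, 78.4, 42.8]
tool_rot: [0.0, 1.0, 0.017, -0.0]
force: [0.4, 0.8, -0.2]
gripper_width: 0.901
```

```bash
python3 - <<'E'
from h import *
plan(451.6,78.5,34.5,1.96)
E
```

```text
t 36.75 pos [451.5  78.4  42.8] F [ 0.4  0.8 -0.2] w 0.901 yaw 1.94 tilt 0.05
shift [0.0001, -0.0001, 0.0083] turn [0.0, 0.0003, -0.0001]
```

>>> {"fn": "servo_tool", "kwargs": {
  "steps": [
    [[0,0,0.005],[0,0,0],0.9],
    [[0,0,0.008],[0,0,0],0.9],
    [[0,0,0.008],[0,0,0],0.3],
    [[0,0,0.008],[0,0,0],0.3],
    [[0,0,0.008],[0,0,0],0.3],
    [[0,0,0.008],[0,0,0],0.3],
    [[0,0,0.008],[0,0,0],0.3]
  ]
}}

```text
clock: 37.62
eef_pos: [451.5, 78.5, 35.1]
tool_rot: [-0.0, 1.0, 0.017, 0.0]
force: [0.0, -0.5, 0.8]
gripper_width: 0.526
```

```bash
python3 - <<'E'
from h import *
plan(635.3,114.1,71.5,6.0)
E
```

```text
t 37.62 pos [451.5  78.5  35.1] F [ 0.  -0.5  0.8] w 0.526 yaw 1.95 tilt 0.02
shift [0.1849, -0.0293, -0.0363] turn [0.0, -0.0001, -0.0225]
```

>>> {"fn": "servo_tool", "kwargs": {
  "steps": [
    [[0,0,-0.04],[0,0,0],0.3],
    [[0.02,-0.003,-0.075],[0,0,-0.005],0.3],
    [[0.07,-0.01,-0.08],[0,0,-0.022],0.3],
    [[0.12,-0.018,-0.08],[0,0,-0.022],0.3],
    [[0.165,-0.026,-0.08],[0,0,-0.022],0.3],
    [[0.1848,-0.0293,-0.075],[0,0,-0.0225],0.3],
    [[0.1848,-0.0293,-0.065],[0,0,-0.0225],0.3],
    [[0.1848,-0.0293,-0.05],[0,0,-0.0225],0.3],
    [[0.1848,-0.0293,-0.039],[0,0,-0.0225],0.3],
    [[0.1848,-0.0293,-0.038],[0,0,-0.0225],0.3]
  ]
}}

```text
clock: 38.88
eef_pos: [633.3, 113.8, 71.1]
tool_rot: [0.0, 0.999, 0.052, -0.002]
force: [0.1, 0.2, -2.1]
gripper_width: 0.524
```

>>> {"fn": "servo_tool", "kwargs": {
  "steps": [
    [[0,0,0],[0,0,0],0.3],
    [[0,0,0],[0,0,0],0.3]
  ]
}}

```text
clock: 39.12
eef_pos: [635.6, 114.1, 73.9]
tool_rot: [-0.0, 0.999, 0.052, 0.001]
force: [-0.7, -0.1, -3.0]
gripper_width: 0.525
```

```bash
python3 - <<'E'
from h import *
plan(635.3,114.1,67.1,6.0)
E
```

```text
t 39.12 pos [635.6 114.1  73.9] F [-0.7 -0.1 -3. ] w 0.525 yaw 6.0 tilt 0.09
shift [-0.0003, -0.0001, 0.0068] turn [0.0, -0.0005, -0.0]
```

>>> {"fn": "servo_tool", "kwargs": {
  "steps": [
    [[0,0,0.002],[0,0,0],0.3],
    [[0,0,0.004],[0,0,0],0.3],
    [[0,0,0.005],[0,0,0],0.3],
    [[0,0,0.006],[0,0,0],0.3]
  ]
}}

```text
clock: 39.62
eef_pos: [635.1, 114.1, 67.1]
tool_rot: [-0.0, 0.999, 0.052, -0.0]
force: [-1.9, 0.3, 0.7]
gripper_width: 0.527
```

>>> {"fn": "servo_tool", "kwargs": {
  "steps": [
    [[0,0,0.001],[0,0,0],0.3],
    [[0,0,0.001],[0,0,0],0.3]
  ]
}}

```text
clock: 39.88
eef_pos: [635.3, 114.1, 67.1]
tool_rot: [0.0, 0.999, 0.052, 0.0]
force: [-5.7, -0.2, 4.9]
gripper_width: 0.524
```

>>> {"fn": "servo_tool", "kwargs": {
  "steps": [
    [[0,0,0],[0,0,0],0.65],
    [[0,0,0],[0,0,0],0.9],
    [[0,0,0],[0,0,0],0.9],
    [[0,0,-0.04],[0,0,0],0.9],
    [[0,0,-0.09],[0,0,0],1],
    [[-0.003,0.04,-0.14],[0,0,0],1],
    [[-0.005,0.09,-0.172],[0,0,0],1],
    [[-0.0057,0.109,-0.172],[0,0,0.002],1],
    [[-0.0057,0.109,-0.172],[0,0,0.002],1],
    [[-0.0057,0.109,-0.172],[0,0,0.002],1]
  ]
}}

```text
clock: 41.12
eef_pos: [639.8, 6.2, 235.4]
tool_rot: [-0.001, 0.999, 0.05, -0.002]
force: [-0.3, 0.3, -0.4]
gripper_width: 0.997
```

>>> {"fn": "servo_tool", "kwargs": {
  "steps": [
    [[0,0,0],[0,0,0],1],
    [[0,0,0],[0,0,0],1],
    [[0,0,0],[0,0,0],1]
  ]
}}

```text
clock: 41.5
eef_pos: [640.8, 5.6, 237.7]
tool_rot: [-0.0, 0.999, 0.05, -0.0]
force: [-0.2, -0.2, 0.2]
gripper_width: 0.998
```

```bash
python3 - <<'E'
from h import *
plan(641.2,5.3,239.7,5.65)
im=snap('wrist','w13.png');z=hgt(im)[...,2]
for c in R:
    L=label(im,c,110); print(c,L and (L['cen'],L['rect'],L['zmed']))
for c in('red','yellow','green'):
    mk=((mask(im,c)>0)&(abs(z-110)<6)).astype(np.uint8);mk=cv2.morphologyEx(mk,cv2.MORPH_CLOSE,np.ones((7,7),np.uint8))
    ys,xs=np.nonzero(mk); e=[]
    rows=np.unique(ys)[4:-4]
    for P in([(xs[ys==r].min()-.5,r) for r in rows],[(xs[ys==r].max()+.5,r) for r in rows]):
        f=cv2.fitLine(onplane(im,P,110)[:,:2].astype(np.float32),cv2.DIST_HUBER,0,.01,.01).ravel();e.append(np.degrees(np.arctan(-f[0]/f[1])))
    print(c,e)
E
```

```text
t 41.5 pos [640.8   5.6 237.7] F [-0.2 -0.2  0.2] w 0.998 yaw 5.69 tilt 0.02
shift [0.0004, 0.0004, -0.002] turn [-0.0, 0.0001, 0.0002]
red (array([635.4, 113.7]), [array([635.6, 113.1]), array([42. , 61.4]), 5.7], np.float64(nan))
yellow (array([641.3,  34.7]), [array([641.2,  34. ]), array([42.2, 62. ]), 5.9], np.float64(nan))
green (array([652., -48.]), [array([651.7, -48.8]), array([40.2, 61.2]), 6.9], np.float64(nan))
blue None
red [np.float32(4.965565), np.float32(6.879712)]
yellow [np.float32(6.775702), np.float32(6.8354115)]
green [np.float32(6.6577306), np.float32(6.9338346)]
```

View pics/w13.png

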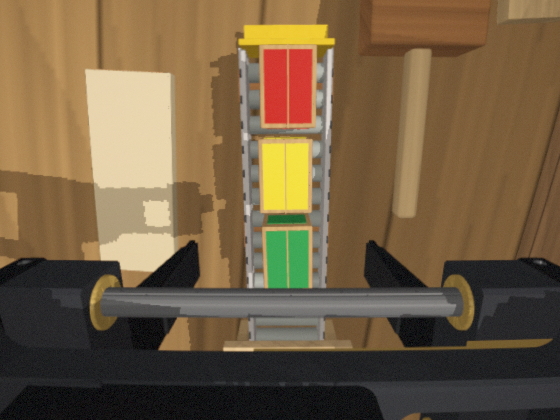

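```bash
python3 - <<'E'
from h import *
im=snap('side','s14.png');print(label(im,'blue',66))
s=ctrl.observe();print(s['clock'],s['force'])
E
```

```text
{'px': array([252., 329.]), 'n': 553, 'zmed': np.float64(nan), 'cen': array([441.4, 298.4]), 'rect': [array([441.4, 297.6]), array([37.8, 59. ]), 6.8]}
41.6 [-0.85165298  0.30989521 -0.66796873]
```

View pics/s14.png

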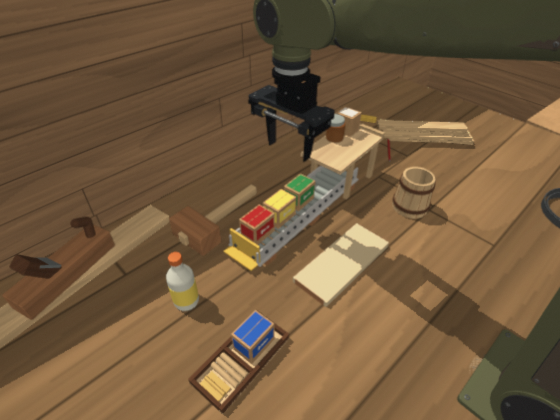

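The side view shows the blue carton flat in the bay (252,329). Red, yellow and green are back on the lane near (257,222), (280,205) and (300,188), and the bystanders haven't moved.

```bash
python3 -c "
from cell import ctrl
print(ctrl.hand_in())"
```

```text
the job is handed in; nothing more can be done
None
```

The blue carton is flat in the empty bay of the kit tray, and red, yellow and green are back on their starting spots on the rollers in the same order. I handed the job in at about 42 s.

**How it went:** I set red, yellow and green on the side board. I then pulled the blue carton along the rollers until the wrist force showed it against the end stop. There I let go, gripped it again at its middle, lifted it off and set it in the tray. Green, yellow and red then went back in that order. Each carton was lowered until the force reading showed contact before I let go.

**Last checks:**
- **Returned cartons:** in the wrist view each label centre is within about 0.5 mm of where it was at the start.
- **Squareness:** most label edges read 6.7–6.9° against a lane angle of about 6.0°. Red's two edges disagreed (5.0° and 6.9°), so the angles are less certain than the positions. The gripper was at 6.0° each time it let go.
- **Blue carton:** two views put it within 1 mm of each other. It sits about 2–3 mm off my estimate of the bay centre, inside the walls.
- **Depth readings:** in the last views some of the depth data over the labels was missing, so those carton positions assume the label's known height. Nothing else disagreed.
- **Bystanders:** the tankard, glue bottle and mallet look unmoved. I compared pictures by eye and did not measure them.

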